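# Press three filter vials home in the bench press and keep the lever held down

### The job

Set the blue carrier with its three filter vials flat and square in the pocket of the hinged vial press, right on the pocket floor, and let go of it. Then take the press's blue lever by its black cross-bar and bring it down from upright to level, slowly over the last part (about two seconds, a quick stroke bursts the filters), until all three plungers are fully home in their vials. The lever springs up if released: keep it right down for at least three seconds and finish with the gripper still holding it down, leaving the other things on the bench where they are.

Things in the scene. Friction and masses are not known exactly. Their poses are not given: they have to be found in the camera images.
- carrier_centre (a point): Centre of the blue vial carrier, 15 mm above its underside. Block 40 mm (x) by 62 mm (y) by 30 mm high, about 0.14 kg, starting on the 2.6 mm thick mouse mat; half a turn about z changes nothing. Three clear filter vials stand in it, 19 mm apart along y; their white plungers with red tops reach 45 mm above its underside (36 mm when home). Grip it across y (62 mm), on its short end faces.
- nest (a point): Centre of the floor of the aluminium pocket of the press, 20 mm above the bench; x points to the hinge, z up. The carrier lies on it, x and y along this x and y (or half a turn round). Pocket 43.2 by 65.2 mm (1.6 mm play a side); walls with sloping lead-in tops end 13 mm above the floor. The short (y) sides are open over the middle 32 mm, down to the base 8 mm below the floor, for the fingers.
- hinge (a point): Middle of the lever's hinge axis, which runs along the y of the press: 80 mm behind the pocket centre (+x of the press), 63 mm above the bench, between white hinge cheeks. Same axes as nest.
- handle (a point): Middle of the lever's cross-bar: round black rubber bar, 16 mm thick, 99 mm free length along the press's y, 165 mm from the hinge axis. Lever up: 0.225 m above the bench, 29 mm behind the hinge. Lever down: 63 mm above the bench, 165 mm in front of it. Can be pinched from above, one finger in front and one behind; turns between the fingers as the lever swings. z points away from the hinge.
- bail (a joint): Lever angle: 0 = up on its back stop, leaning 0.175 rad back from upright; grows as the handle comes forward and down; 1.745 = level, right down on its stop. A spring drives it back to 0: near the bottom about 5 N at the handle, and about 10 N while the plungers are pressed. The press bar meets the plungers of a seated carrier at about 1.63.
- plunger_0 (a joint): Travel of one outer plunger (at -y of the carrier): 0 = standing out, 0.009 m = home. Stiff; stays where it is pushed.
- plunger_1 (a joint): Travel of the middle plunger, 0 to 0.009 m, likewise.
- plunger_2 (a joint): Travel of the other outer plunger (+y of the carrier), 0 to 0.009 m, likewise.
- press: The vial press, fixed on the bench: grey base plate 158 by 118 mm, aluminium pocket, blue lever of two side arms (53 mm either side of the middle) joined by the black handle bar and, 80 mm from the hinge, by a steel press bar 14 mm thick. Origin on the bench, 20 mm behind the pocket centre and 60 mm in front of the hinge; x towards the hinge.
- petri: Bystander: closed petri dish, 60 mm across, 16 mm high; origin at the centre of its underside. Leave it.
- beaker: Bystander: small glass beaker, 45 mm across, 58 mm high; origin at the centre of its underside. Leave it.
- reagent: Bystander: glass reagent bottle, 61 mm across, 126 mm high; origin at the centre of its underside. Leave it.
- micropipette: Bystander: micropipette lying on the bench near the robot, 213 mm long in its y, 32 mm high. Leave it.
Mind the look-alikes: they are no part of the job. Of the things that look like the part that bears carrier_centre, the larger one is meant.

How it is judged:
By the outcome, as a careful person would: the job done as asked, in the order asked, and still so for the second after the job is handed in, while the arm keeps its last pose, push and grip.
It also fails if it takes over 72 s, if anything falls off the work surface, if the arm or the gripper's body presses on something with over 40 N, if the wrist force passes 120 N, or if a joint passes its speed limit or range.

### The arm

A 6-joint arm with a two-finger parallel gripper is mounted at the origin on a cart in front of the work surface, level with it; the furniture and walls round the work are solid. World frame = base frame: x ahead of the robot, y to its left, z up, the work surface at z = 0. Lengths are in m, angles in rad, forces in N, time in s.
With the tool pointing down it reaches from about 0.35 to 0.775 m from the base axis. Payload 7.3 kg.
Tool frame: the origin (TCP) lies at the very end of the fingers, on their centre line; the grasp point (between the pads) lies 19 mm behind it (pinch_z is the distance from the TCP to the grasp point, in m); z points along the fingers, y is the line along which they close (so a half turn about z gives the same grasp; the last joint's range is limited). The gripper opens to 92 mm and grips with 3 to 60 N. Pads are 19 mm wide; open, the fingers measure 130 mm over their backs; the gripper's body (75 mm by 190 mm) begins 47 mm behind the grasp point.
Start: joints at [-1.442, 0.342, 1.524, -0, 1.275, -0.146], TCP at [0.142, -0.505, 0.2] pointing down, gripper open.
Joint ranges: [-2.53, 2.53], [-0.77, 2.02], [0.04, 2.7], [-1, 4.14], [0.28, 2.66], [-3.11, 3.11]. Speed limits (rad/s): [2.57, 2.57, 3.14, 3.14, 3.14, 3.14].

### API

Orientations are given as [roll, pitch, yaw] about the fixed x, y, z axes, in that order (R = Rz(yaw) Ry(pitch) Rx(roll)).
In Python, from cell import * gives the robot as it stands.
- The arm moves only by the tool arm_command, never from a script. Its arguments are lists of equal length, an entry for each row: "fingers": the gripper command: -1 is fully open, 1 is shut, values between are in proportion; "travel": the shift along the tool's x, y, z in m, a list of three; "dr": the turn, a rotation vector about the tool's x, y, z in degrees, a list of three. In form: {"fingers": [fingers, ...], "travel": [[x, y, z], ...], "dr": [[wx, wy, wz], ...]}. A call has 1 to 8 rows; each row is the pose to reach, as a shift and turn from the pose commanded when the call began, along the tool's axes at that moment; what a row does not reach only later rows make up. A row lasts 1/12 s, in which the tool goes at most 41.7 mm and 7.16 degrees, less where a joint would pass 70% of its speed; a pose out of reach is approached as far as the arm can. A call with a gripper value outside its range is refused whole. The fingers move at their own pace and stop on an object; "squeeze" is the grip in N (left out, the last holds). Time passes only in rows, so rows that repeat a pose let the fingers close. It gives the time, the measured TCP pose, the force, the opening and the grip force at its end, in the units of the state.
- observe(): the state, without advancing time (a new reading comes with each control period).
- read_camera(name): name is "scene" or "top" or "wrist"; returns a dict with "color" (384x512x3 uint8, blue, green, red), "z_map" (384x512 float32, m along the optical axis (not along the pixel's ray), 0 where there is no reading), "fx", "fy", "cx", "cy" (pixels), "k1" (the pictures are not rectified: a ray, as slopes to the right and down, at radius r is drawn at 1 + k1 r^2 times it, then the intrinsics apply), "R" (3x3) and "t" (3): a world point X has camera coordinates R X + t. Camera axes: x right, y down, z forward; pixel columns grow to the right and rows downward; lengths in m; the calibration is good to about 2 mm. A picture is of the moment at which its call begins.
- hand_in(): hands the job in; it is judged then, once.
The state is a dict: "time": time; "qpos": joint angles; "qvel": joint speeds; "joint_efforts": joint torques, N m; "tool_pos": TCP position; "tool_rot": TCP orientation; "contact_force": force on the tool from outside, world axes, zero at the start; "torque": the same for the moment, N m; "opening": finger opening in m; "grip_force": force on a finger pad.
Only numpy, scipy, OpenCV 4.12 (cv2) and the standard library are available. Lean on these libraries where they do the work, as an engineer would, in place of code of your own. Each camera call takes 0.05 s, during which the arm holds its last target. There are 200 camera calls.

## Working session

There is one attempt and no reset: what is moved stays moved. The work goes in short steps, Python scripts to look and compute and a tool call to move; the robot and the scene stay as the last step left them, time stands still between calls to the robot, and variables do not carry over. Pictures are saved under pics/ and viewed, at most 10 in all, crops included, and the job is handed in when it is done.

Besides the shell and the picture viewer there is one more tool, called by a JSON object that holds its "op" and its "data", one argument or row to a line. arm_command: Moves the arm, as the interface text tells. Its arguments: {"type":"object","properties":{"fingers":{"type":"array","items":{"type":"number"}},"travel":{"type":"array","items":{"type":"array","items":{"type":"number"}}},"dr":{"type":"array","items":{"type":"array","items":{"type":"number"}}},"squeeze":{"type":"number"}},"required":["fingers","travel","dr"]}

```bash
mkdir -p pics
cat > h.py <<'E'
from cell import *
import numpy as np, cv2, pickle
def snap(n,tag):
    d=read_camera(n); pickle.dump(d,open(f'{tag}.pkl','wb')); return d
def load(tag): return pickle.load(open(f'{tag}.pkl','rb'))
def K(d): return np.array([[d['fx'],0,d['cx']],[0,d['fy'],d['cy']],[0,0,1.]])
def ray(d,u,v):
    p=np.array([[[u,v]]],float); k=cv2.undistortPoints(p,K(d),np.array([d['k1'],0,0,0,0.]))[0,0]
    R=np.array(d['R']);t=np.array(d['t']); return -R.T@t, R.T@np.array([k[0],k[1],1.])
def atz(d,u,v,z):
    o,r=ray(d,u,v); return o+r*(z-o[2])/r[2]
def dep(d,u,v):
    o,r=ray(d,u,v); return o+r*d['z_map'][int(round(v)),int(round(u))]
def cloud(d):
    h,w=d['z_map'].shape; uu,vv=np.meshgrid(np.arange(w),np.arange(h))
    p=np.stack([uu,vv],-1).reshape(-1,1,2).astype(float)
    k=cv2.undistortPoints(p,K(d),np.array([d['k1'],0,0,0,0.]))[:,0]
    z=d['z_map'].reshape(-1,1); c=np.hstack([k,np.ones_like(z)])*z
    X=(c-np.array(d['t']).ravel())@np.array(d['R']); X[z[:,0]==0]=np.nan
    return X.reshape(h,w,3)
def tri(obs):
    A=np.zeros((3,3));b=np.zeros(3)
    for d,u,v in obs:
        o,r=ray(d,u,v); r=r/np.linalg.norm(r); P=np.eye(3)-np.outer(r,r); A+=P;b+=P@o
    return np.linalg.solve(A,b)
E
python3 - <<'E'
from h import *
s=snap('scene','s0');t=snap('top','t0')
cv2.imwrite('pics/a.png',np.hstack([cv2.resize(s['color'],(400,300)),cv2.resize(t['color'],(400,300))]))
cv2.imwrite('pics/top0.png',t['color']); cv2.imwrite('pics/scene0.png',cv2.resize(s['color'],(768,576)))
print(s['t'],s['R'],t['t'],t['R'],t['k1'],t['fx']); print(observe())
E
```

```text
[0.38221948 0.31016763 1.03130834] [[-0.82427408 -0.56618687 -0.0021602 ]
 [-0.41053636  0.60029155 -0.68637449]
 [ 0.38991297 -0.56487386 -0.72724507]] [-0.01148404  0.46784079  1.37468816] [[-0.00709624 -0.99993817  0.00856133]
 [-0.99364091  0.00608894 -0.11243074]
 [ 0.11237166 -0.00930472 -0.99362268]] -0.08267424664729454 456.4573792678391
{'time': 0.1, 'qpos': array([-1.44199280e+00,  3.42657527e-01,  1.52494044e+00, -6.40049159e-06,
        1.27536079e+00, -1.46004504e-01]), 'qvel': array([-1.12284543e-03, -1.20708559e-03, -3.15137251e-03,  8.12623034e-04,
       -2.79450656e-05,  4.08038592e-04]), 'joint_efforts': array([ 1.96797722e-03, -4.32003093e+01, -2.44693834e+01,  7.19947438e-02,
        5.26457315e-02, -5.33384639e-05]), 'tool_pos': array([ 0.14243079, -0.50489859,  0.19950553]), 'tool_rot': array([-3.14024019e+00, -1.92694058e-04,  2.74809769e-01]), 'contact_force': array([0.20356497, 0.1392655 , 1.02260635]), 'torque': array([ 0.01184968, -0.0100809 , -0.00629435]), 'grip_force': 0.0, 'opening': 0.09173900833714213}
```

View pics/top0.png

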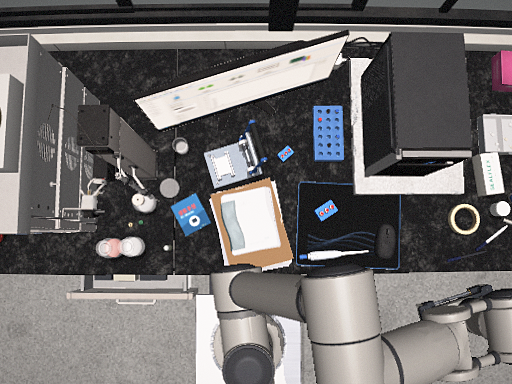

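View pics/scene0.png

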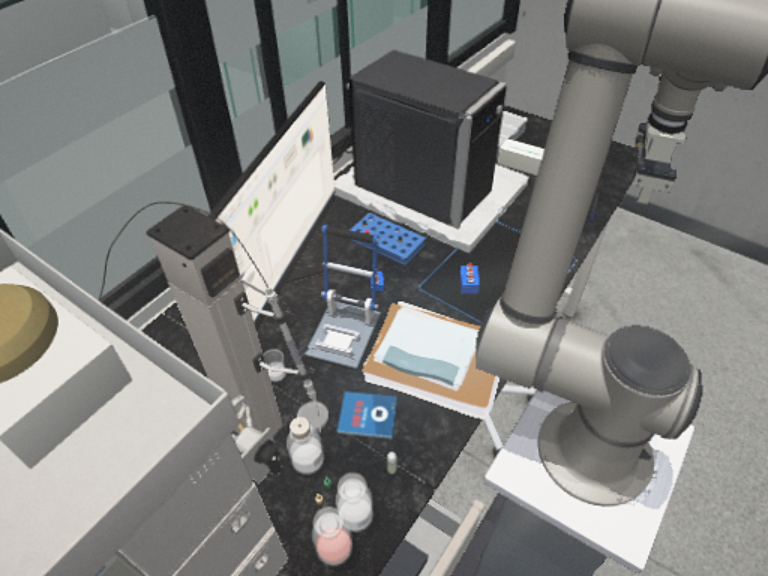

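The carrier candidates in the top view are the block at (327,210) on the mat, the smaller block at (285,153) off the mat, and the rack at (328,133). The one at (327,210) fits because it is on the mouse mat and is the larger of the two vial blocks. The press pocket is at (223,165), with its hinge to the right at about (247,155).

Run:
```python
from h import *
t=load('t0');s=load('s0');C=cloud(t)
hsv=cv2.cvtColor(t['color'],cv2.COLOR_BGR2HSV)
for n,(u,v) in dict(carr=(327,210),small=(285,153),pocket=(223,165),plateL=(208,165),monitorbase=(250,105),monR=(345,40),monL=(140,105),mat=(350,200),pc=(440,162),beaker=(181,146),board=(240,200)).items():
    print(n,np.round(dep(t,u,v),3), np.round(C[v-3:v+4,u-3:u+4,2].max(),3))
def blob(d,C,ctr,r):
    hsv=cv2.cvtColor(d['color'],cv2.COLOR_BGR2HSV)
    m=cv2.inRange(hsv,(100,120,60),(125,255,255)); k=np.zeros_like(m);cv2.circle(k,ctr,r,255,-1);m&=k
    P=C[m>0];P=P[~np.isnan(P[:,0])];return P
for c in((327,210),(285,153)):
    P=blob(t,C,c,17); zt=np.percentile(P[:,2],80);Q=P[P[:,2]>zt-.008]
    r=cv2.minAreaRect((Q[:,:2]*1000).astype(np.float32));print(c,zt,len(Q),r)
a=cv2.resize(t['color'][115:235,185:355],None,fx=4,fy=4,interpolation=cv2.INTER_CUBIC)
cv2.imwrite('pics/crop1.png',a)
```

```text
carr [ 0.403 -0.242  0.047] 0.053
small [ 0.583 -0.119  0.027] 0.036
pocket [0.547 0.074 0.02 ] nan
plateL [0.549 0.121 0.01 ] nan
monitorbase [ 0.746 -0.012 -0.004] 0.105
monR [ 0.801 -0.244  0.359] 0.389
monL [0.642 0.259 0.343] nan
mat [ 0.437 -0.323  0.001] 0.01
pc [ 0.507 -0.495  0.288] nan
beaker [0.607 0.204 0.023] nan
board [0.436 0.021 0.041] 0.051
(327, 210) 0.03483337014831323 178 ((404.02215576171875, -240.72389221191406), (37.374794006347656, 63.28634262084961), 32.88188171386719)
(285, 153) 0.024497034687816905 90 ((581.8701171875, -119.21607971191406), (29.871721267700195, 45.59951400756836), 37.663787841796875)
```

View pics/crop1.png

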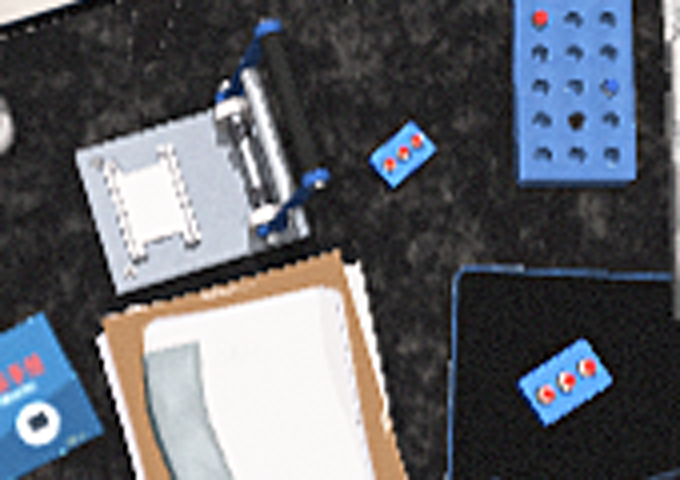

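The crop confirms it: the larger block with three red tops is at crop (565,382) on the mat, and the smaller look-alike is at crop (403,155). Next I measure the press and work out the wrist camera offset.

```bash
cat >> h.py <<'E'
from scipy.spatial.transform import Rotation as Ro
def go(p,yaw_deg):
    s=observe();R0=Ro.from_euler('xyz',s['tool_rot']);R1=Ro.from_euler('xyz',[180,0,yaw_deg],degrees=True)
    print('at',s['time'],np.round(s['tool_pos'],4),np.round(np.degrees(s['tool_rot']),2),'F',np.round(s['contact_force'],1),round(s['opening'],4),s['grip_force'])
    tr=R0.inv().apply(np.array(p)-s['tool_pos']); dr=np.degrees((R0.inv()*R1).as_rotvec())
    print('travel',np.round(tr,4),'dr',np.round(dr,2),'rows',max(np.linalg.norm(tr)/.0417,np.linalg.norm(dr)/7.16))
def camoff(d):
    s=observe();R0=Ro.from_euler('xyz',s['tool_rot']).as_matrix();c=-np.array(d['R']).T@d['t']
    print('cam in tool',np.round(R0.T@(c-s['tool_pos']),4),'axis',np.round(R0.T@np.array(d['R'])[2],3),'xdir',np.round(R0.T@np.array(d['R'])[0],3))
E
python3 - <<'E'
from h import *
w=snap('wrist','w0');camoff(w);print(w['fx'])
t=load('t0');C=cloud(t)
for u,v in [(213,187),(230,183),(268,178),(225,195)]: print(np.round(dep(t,u,v),3))
go([.42,-.1,.36],33); go([.5,-.0,.36],15)
E
```

```text
cam in tool [ 0.0804 -0.0003 -0.1847] axis [-0.295 -0.     0.956] xdir [-0.  1.  0.]
304.25178230339316
[ 0.481  0.106 -0.   ]
[0.492 0.052 0.012]
[ 0.505 -0.065  0.028]
[0.452 0.067 0.032]
at 0.15 [ 0.1424 -0.505   0.1996] [-1.7994e+02 -1.0000e-02  1.5750e+01] F [-0.2 -0.6  0.2] 0.0919 0.0
travel [ 0.3771 -0.3146 -0.16  ] dr [ -0.06  -0.02 -17.25] rows 12.38587133472309
at 0.15 [ 0.1424 -0.505   0.1996] [-1.7994e+02 -1.0000e-02  1.5750e+01] F [-0.2 -0.6  0.2] 0.0919 0.0
travel [ 0.4812 -0.3892 -0.1599] dr [-0.06 -0.01  0.75] rows 15.328340778791018
```

Run:
```python
from h import *
go([.37,-.24,.25],33)
```

```text
at 0.15 [ 0.1424 -0.505   0.1996] [-1.7994e+02 -1.0000e-02  1.5750e+01] F [-0.2 -0.6  0.2] 0.0919 0.0
travel [ 0.2909 -0.1933 -0.0501] dr [ -0.06  -0.02 -17.25] rows 8.462557681133802
```

{"op": "arm_command", "data": {
  "fingers": [-1,-1,-1,-1,-1,-1,-1,-1],
  "travel": [
    [0.036,-0.024,-0.006],
    [0.073,-0.048,-0.012],
    [0.109,-0.072,-0.018],
    [0.145,-0.097,-0.025],
    [0.182,-0.121,-0.031],
    [0.218,-0.145,-0.038],
    [0.254,-0.169,-0.044],
    [0.291,-0.193,-0.05]
  ],
  "dr": [
    [0,0,-2.2],
    [0,0,-4.3],
    [0,0,-6.5],
    [0,0,-8.6],
    [0,0,-10.8],
    [0,0,-12.9],
    [0,0,-15],
    [0,0,-17.2]
  ]
}}

```text
time: 0.82
tool_pos: [0.3583, -0.2532, 0.2478]
tool_rot: [3.141, -0.0, 0.577]
contact_force: [0.5, -0.8, 0.7]
opening: 0.092
grip_force: 0.0
```

{"op": "arm_command", "data": {
  "fingers": [-1,-1,-1,-1],
  "travel": [
    [0,0,0],
    [0,0,0],
    [0,0,0],
    [0,0,0]
  ],
  "dr": [
    [0,0,0],
    [0,0,0],
    [0,0,0],
    [0,0,0]
  ]
}}

```text
time: 1.15
tool_pos: [0.3567, -0.256, 0.2471]
tool_rot: [-3.141, 0.001, 0.573]
contact_force: [0.0, 0.8, -0.5]
opening: 0.0915
grip_force: 0.0
```

Run:
```python
from h import *
w=snap('wrist','w1');C=cloud(w)
m=cv2.inRange(cv2.cvtColor(w['color'],cv2.COLOR_BGR2HSV),(100,120,60),(125,255,255))
n,l,st,ce=cv2.connectedComponentsWithStats(m)
for i in range(1,n):
    if st[i,4]>300:
        P=C[l==i];P=P[np.isfinite(P[:,0])];zt=np.percentile(P[:,2],70);Q=P[(P[:,2]>zt-.006)&(P[:,2]<zt+.01)]
        print(st[i],ce[i],zt,len(Q),cv2.minAreaRect((Q[:,:2]*1000).astype(np.float32)))
m=cv2.inRange(cv2.cvtColor(w['color'],cv2.COLOR_BGR2HSV),(0,130,100),(8,255,255))
n,l,st,ce=cv2.connectedComponentsWithStats(m)
for i in range(1,n):
    if st[i,4]>20: print('red',ce[i],st[i,4],np.round(np.nanmedian(C[l==i],0),4), np.round(atz(w,*ce[i],.0476),4))
cv2.imwrite('pics/w1.png',w['color'])
go([.53,-.03,.36],-75)
go([.47,.05,.36],15)
```

```text
[ 323    0   83   38 1746] [368.15063001  13.11282932] 0.024549482867386806 1233 ((569.8736572265625, -273.2933044433594), (36.461578369140625, 83.3952407836914), 32.3101921081543)
[155  24 203 246 949] [246.38356164 111.17702845] 0.004006028090746128 941 ((361.4852294921875, -276.7457275390625), (248.46261596679688, 263.90692138671875), 87.36447143554688)
[ 244  104   50   34 1335] [268.03445693 120.28089888] 0.033042603621752764 1203 ((405.4774169921875, -239.50912475585938), (39.14933776855469, 61.515872955322266), 32.783226013183594)
at 1.2 [ 0.3566 -0.2561  0.2471] [-1.7996e+02  3.0000e-02  3.2800e+01] F [-0.3 -0.6  0.3] 0.0919 0.0
travel [ 0.2682 -0.0962 -0.113 ] dr [0.000e+00 6.000e-02 1.078e+02] rows 15.055761757706373
at 1.2 [ 0.3566 -0.2561  0.2471] [-1.7996e+02  3.0000e-02  3.2800e+01] F [-0.3 -0.6  0.3] 0.0919 0.0
travel [ 0.2611 -0.196  -0.1129] dr [-0.03  0.04 17.8 ] rows 8.283936757074478
```

View pics/w1.png

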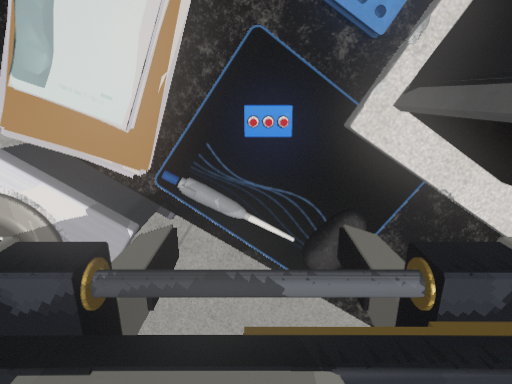

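The wrist picture shows the carrier at (268,120), square to the tool at yaw 32.8°, with red tops at columns 253, 268 and 283. Next I look at the press.

{"op": "arm_command", "data": {
  "fingers": [-1,-1,-1,-1,-1,-1,-1,-1],
  "travel": [
    [0.031,-0.023,-0.014],
    [0.063,-0.047,-0.028],
    [0.094,-0.07,-0.042],
    [0.125,-0.094,-0.056],
    [0.157,-0.118,-0.07],
    [0.188,-0.141,-0.085],
    [0.225,-0.17,-0.1],
    [0.261,-0.196,-0.113]
  ],
  "dr": [
    [0,0,2.2],
    [0,0,4.4],
    [0,0,6.7],
    [0,0,8.9],
    [0,0,11.1],
    [0,0,13.4],
    [0,0,15.6],
    [0,0,17.8]
  ]
}}

```text
time: 1.87
tool_pos: [0.4659, 0.0402, 0.3576]
tool_rot: [3.141, -0.0, 0.259]
contact_force: [1.3, -0.6, -0.1]
opening: 0.0916
grip_force: 0.0
```

{"op": "arm_command", "data": {
  "fingers": [-1,-1,-1,-1],
  "travel": [
    [0,0,0],
    [0,0,0],
    [0,0,0],
    [0,0,0]
  ],
  "dr": [
    [0,0,0],
    [0,0,0],
    [0,0,0],
    [0,0,0]
  ]
}}

```text
time: 2.2
tool_pos: [0.4652, 0.0381, 0.3561]
tool_rot: [3.142, 0.002, 0.262]
contact_force: [-0.2, 0.6, 0.0]
opening: 0.0917
grip_force: 0.0
```

Run:
```python
from h import *
w=snap('wrist','w2');go([.405,-.2395,.12],32.8)
cv2.imwrite('pics/w2.png',cv2.resize(w['color'][0:260],(800,406),interpolation=cv2.INTER_CUBIC))
```

```text
at 2.25 [0.4652 0.0381 0.3563] [1.800e+02 7.000e-02 1.498e+01] F [-0.2 -0.4  0.8] 0.0921 0.0
travel [-0.1296  0.2526  0.2365] dr [-1.000e-02  7.000e-02 -1.782e+01] rows 8.860366461504018
```

View pics/w2.png

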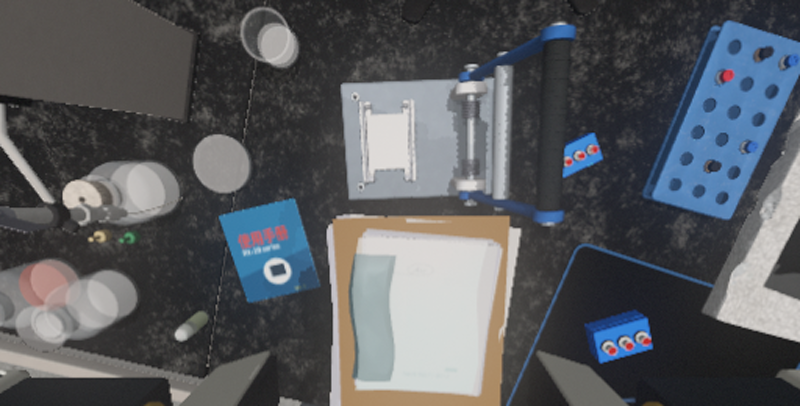

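The picture shows the pocket at about (387,142), the handle bar from (557,35) to (548,210), and the hinge cheeks near (470,90) and (470,190). Next I fit these in 3D.

Run:
```python
from h import *
w=load('w2');C=cloud(w);c=w['color'].astype(int);f=1/1.5625
hsv=cv2.cvtColor(w['color'],cv2.COLOR_BGR2HSV)
# plate points
sub=np.zeros(C.shape[:2],bool);sub[45:132,212:330]=1
P=C[sub&(C[...,2]>.006)&(C[...,2]<.017)&(hsv[...,2]>90)];r=cv2.minAreaRect((P[:,:2]*1000).astype(np.float32));print('plate',len(P),np.median(P[:,2]),r)
box=np.zeros(C.shape[:2],bool);box[55:125,222:272]=1
for lo,hi in((.017,.024),(.027,.038)):
    P=C[box&(C[...,2]>lo)&(C[...,2]<hi)];print(lo,len(P),np.median(P,0),cv2.minAreaRect((P[:,:2]*1000).astype(np.float32)))
# bright floor by colour, projected to z
m=((hsv[...,2]>225)&box).astype(np.uint8);m=cv2.morphologyEx(m,cv2.MORPH_OPEN,np.ones((3,3)))
n,l,st,ce=cv2.connectedComponentsWithStats(m)
for i in range(1,n):
    if st[i,4]>100:
        pts=np.argwhere(l==i)[:,::-1];X=np.array([atz(w,u,v,.02) for u,v in pts]);print('floor',st[i],X.mean(0),cv2.minAreaRect((X[:,:2]*1000).astype(np.float32)))
# bar
hb=np.zeros(C.shape[:2],bool);hb[10:145,340:372]=1
P=C[hb&(C[...,2]>.19)&(C[...,2]<.25)];B=P
k=hsv[...,2][hb&(C[...,2]>.19)&(C[...,2]<.25)]<90;B=P[k]
q=B[:,:2].mean(0);u,s_,vt=np.linalg.svd(B[:,:2]-q,full_matrices=False);d=vt[0];a=(B[:,:2]-q)@d
print('bar',len(B),q,np.percentile(B[:,2],[5,50,95]),np.degrees(np.arctan2(d[1],d[0])),q+d*(a.min()+a.max())/2,a.max()-a.min(),np.ptp((B[:,:2]-q)@vt[1]))
t=load('t0');Ct=cloud(t)
bx=np.zeros(Ct.shape[:2],bool);bx[145:192,200:242]=1
P=Ct[bx&(Ct[...,2]>.027)&(Ct[...,2]<.038)];print('top walls',len(P),cv2.minAreaRect((P[:,:2]*1000).astype(np.float32)))
```

```text
plate 4752 0.012043847504146686 ((556.1346435546875, 46.28323745727539), (117.52546691894531, 157.33212280273438), 17.090633392333984)
0.017 978 [0.5475938  0.07720422 0.02004058] ((545.6171264648438, 76.442138671875), (67.7850570678711, 43.242637634277344), 17.2292423248291)
0.027 439 [0.54738714 0.08247663 0.03031544] ((547.1902465820312, 76.89701843261719), (76.9173812866211, 55.04369354248047), 17.08600616455078)
bar 1998 [ 0.58224637 -0.02420071] [0.22433834 0.23215564 0.23418905] -162.46136258065977 [ 0.57796316 -0.02555438] 0.11173360474819785 0.02029286903684885
top walls 108 ((535.047607421875, 65.1729507446289), (91.85845947265625, 139.0284881591797), 88.36878967285156)
```

{"op": "arm_command", "data": {
  "fingers": [-1,-1,-1,-1,-1,-1,-1,-1],
  "travel": [
    [-0.015,0.03,0.02],
    [-0.03,0.06,0.045],
    [-0.045,0.09,0.075],
    [-0.06,0.12,0.105],
    [-0.08,0.155,0.14],
    [-0.1,0.195,0.175],
    [-0.115,0.225,0.207],
    [-0.13,0.253,0.237]
  ],
  "dr": [
    [0,0,-2.2],
    [0,0,-4.4],
    [0,0,-6.7],
    [0,0,-8.9],
    [0,0,-11.1],
    [0,0,-13.4],
    [0,0,-15.6],
    [0,0,-17.8]
  ]
}}

```text
time: 2.92
tool_pos: [0.411, -0.2121, 0.1461]
tool_rot: [3.141, -0.0, 0.574]
contact_force: [1.0, -0.1, 0.1]
opening: 0.0919
grip_force: 0.0
```

{"op": "arm_command", "data": {
  "fingers": [-1,-1,-1,-1],
  "travel": [
    [0,0,0],
    [0,0,0],
    [0,0,0],
    [0,0,0]
  ],
  "dr": [
    [0,0,0],
    [0,0,0],
    [0,0,0],
    [0,0,0]
  ]
}}

```text
time: 3.25
tool_pos: [0.413, -0.2095, 0.1481]
tool_rot: [3.14, -0.001, 0.574]
contact_force: [0.5, 1.0, 0.5]
opening: 0.0919
grip_force: 0.0
```

Run:
```python
from h import *
w=snap('wrist','w3');C=cloud(w)
m=cv2.inRange(cv2.cvtColor(w['color'],cv2.COLOR_BGR2HSV),(100,120,60),(125,255,255))
n,l,st,ce=cv2.connectedComponentsWithStats(m)
for i in range(1,n):
    if st[i,4]>300:
        P=C[l==i];P=P[np.isfinite(P[:,0])];zt=np.percentile(P[:,2],70);Q=P[(P[:,2]>zt-.006)&(P[:,2]<zt+.01)]
        print(st[i],ce[i],zt,len(Q),cv2.minAreaRect((Q[:,:2]*1000).astype(np.float32)))
w1=load('w1')
def reds(w):
    h=cv2.cvtColor(w['color'],cv2.COLOR_BGR2HSV);m=cv2.inRange(h,(0,110,80),(8,255,255))|cv2.inRange(h,(170,110,80),(180,255,255))
    n,l,st,ce=cv2.connectedComponentsWithStats(m);return sorted([tuple(np.round(ce[i],1)) for i in range(1,n) if st[i,4]>20])
a,b=reds(w1),reds(w);print(a,b)
A=[x for x in a if 240<x[0]<295 and 100<x[1]<140];B=[x for x in b if abs(x[1]-np.median([y[1] for y in b]))<8]
for p,q in zip(A,B): print(np.round(tri([(w1,*p),(w,*q)]),4))
go([.4052,-.2395,.006],32.8)
```

```text
[ 341    0  157   99 9172] [411.99215002  39.5484082 ] 0.02459348613811409 7395 ((612.99169921875, -254.41445922851562), (101.09121704101562, 93.30384063720703), 0.4570070505142212)
[ 161   82  226  145 1027] [270.89289192 136.96397274] 0.003992243075292154 1023 ((435.8650817871094, -194.534912109375), (126.26274108886719, 263.4163818359375), 46.7842903137207)
[ 249  175   60   43 1992] [278.03865462 194.43975904] 0.03286976725857279 1613 ((406.21881103515625, -239.2920379638672), (39.474327087402344, 61.16340637207031), 32.762901306152344)
[(np.float64(252.8), np.float64(122.1)), (np.float64(268.2), np.float64(122.1)), (np.float64(283.6), np.float64(122.1))] [(np.float64(260.0), np.float64(204.7)), (np.float64(279.1), np.float64(204.7)), (np.float64(298.2), np.float64(205.0))]
[ 0.3949 -0.2238  0.0473]
[ 0.4052 -0.2398  0.0473]
[ 0.4155 -0.2557  0.0483]
at 3.3 [ 0.4132 -0.2092  0.1482] [ 1.7988e+02 -5.0000e-02  3.2960e+01] F [ 0.1 -0.1  0.2] 0.0918 0.0
travel [-0.0233  0.0208  0.1422] dr [ 0.12 -0.05  0.16] rows 3.4911033889536447
```

{"op": "arm_command", "data": {
  "fingers": [-1,-1,-1,-1,-1,-1,-1,-1],
  "travel": [
    [-0.012,0.01,0.02],
    [-0.023,0.021,0.04],
    [-0.023,0.021,0.06],
    [-0.023,0.021,0.08],
    [-0.023,0.021,0.1],
    [-0.023,0.021,0.115],
    [-0.023,0.021,0.128],
    [-0.023,0.021,0.132]
  ],
  "dr": [
    [0,0,0],
    [0,0,0],
    [0,0,0],
    [0,0,0],
    [0,0,0],
    [0,0,0],
    [0,0,0],
    [0,0,0]
  ]
}}

```text
time: 3.97
tool_pos: [0.4047, -0.2384, 0.0143]
tool_rot: [-3.141, 0.0, 0.576]
contact_force: [0.1, -0.2, 0.3]
opening: 0.092
grip_force: 0.0
```

Run:
```python
from h import *
go([.4054,-.2396,.006],32.8)
```

```text
at 3.9667 [ 0.4047 -0.2384  0.0143] [-1.7994e+02  2.0000e-02  3.3030e+01] F [ 0.1 -0.2  0.3] 0.092 0.0
travel [-0.0001  0.0014  0.0083] dr [-0.06  0.02  0.23] rows 0.20070037462611015
```

{"op": "arm_command", "data": {
  "fingers": [-1,-1,1,1,1,1,1,1],
  "travel": [
    [0,0.001,0.005],
    [0,0.001,0.008],
    [0,0.001,0.008],
    [0,0.001,0.008],
    [0,0.001,0.008],
    [0,0.001,0.008],
    [0,0.001,0.008],
    [0,0.001,0.008]
  ],
  "dr": [
    [0,0,0],
    [0,0,0],
    [0,0,0],
    [0,0,0],
    [0,0,0],
    [0,0,0],
    [0,0,0],
    [0,0,0]
  ],
  "squeeze": 20
}}

```text
time: 4.63
tool_pos: [0.4054, -0.2404, 0.0073]
tool_rot: [3.141, -0.0, 0.575]
contact_force: [-0.4, 0.3, -1.1]
opening: 0.0564
grip_force: 0.0
```

{"op": "arm_command", "data": {
  "fingers": [1,1,1,1,1,1,1,1],
  "travel": [
    [0,0,0],
    [0,0,0],
    [0,0,0],
    [0,0,-0.01],
    [0,0,-0.025],
    [0,0,-0.05],
    [0,0,-0.08],
    [0,0,-0.11]
  ],
  "dr": [
    [0,0,0],
    [0,0,0],
    [0,0,0],
    [0,0,0],
    [0,0,0],
    [0,0,0],
    [0,0,0],
    [0,0,0]
  ]
}}

```text
time: 5.3
tool_pos: [0.4046, -0.2398, 0.1176]
tool_rot: [-3.14, 0.001, 0.575]
contact_force: [0.7, -0.0, -2.2]
opening: 0.0488
grip_force: 20.0
```

Run:
```python
from h import *
w=snap('wrist','w4')
h=cv2.cvtColor(w['color'],cv2.COLOR_BGR2HSV);m=cv2.inRange(h,(0,110,80),(8,255,255))|cv2.inRange(h,(170,110,80),(180,255,255))
n,l,st,ce=cv2.connectedComponentsWithStats(m)
s=observe();R0=Ro.from_euler('xyz',s['tool_rot'])
for i in range(1,n):
    if st[i,4]>20:
        p=atz(w,*ce[i],s['tool_pos'][2]-.0032+.045);print(ce[i],st[i,4],'tool',np.round(R0.inv().apply(p-s['tool_pos']),4))
go([.5472,.0769,.13],107.1)
```

```text
[221.83009709 254.20873786] 206 tool [ 0.0031 -0.0213 -0.042 ]
[257.82587065 254.26865672] 201 tool [ 0.003  -0.0032 -0.0418]
[293.62376238 254.3960396 ] 202 tool [ 0.003   0.0149 -0.0417]
at 5.35 [ 0.4075 -0.242   0.1234] [ 1.7955e+02 -1.4000e-01  3.2960e+01] F [ 2.3 -1.9  4.1] 0.0486 20.000039935112
travel [ 0.2908 -0.1915 -0.0074] dr [  0.47   0.17 -74.14] rows 10.355466397596523
```

Run:
```python
from h import *
w=load('w4');cv2.imwrite('pics/w4.png',w['color'])
C=cloud(w);s=observe();print(s['opening'],s['grip_force'],s['tool_pos'])
for u,v in [(222,254),(258,254),(294,254),(240,235),(275,235),(258,225)]: print(C[v,u])
```

```text
0.04858924295255534 20.000039935112 [ 0.40747079 -0.24203348  0.12342224]
[ 0.39468828 -0.22355123  0.15849582]
[ 0.40505251 -0.23955263  0.15846302]
[ 0.41523191 -0.25574805  0.15794581]
[ 0.40257634 -0.22883165  0.14328535]
[ 0.41366831 -0.24553983  0.14371523]
[ 0.41342251 -0.23410867  0.14328353]
```

View pics/w4.png

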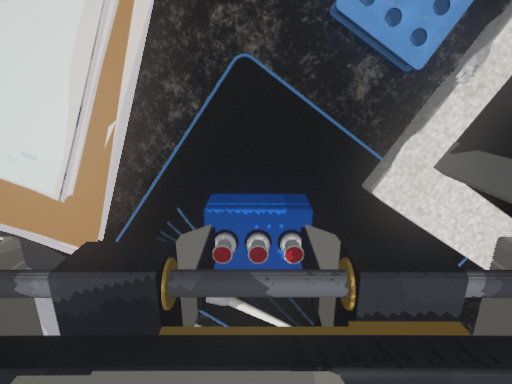

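Run:
```python
from h import *
w=load('w4');C=cloud(w)
R=Ro.from_euler('xyz',[np.pi,0,.575]);T=np.array([.4046,-.2398,.1176])
D=R.inv().apply((C-T).reshape(-1,3)).reshape(C.shape)*1000
for v in (205,225,235,245,255,262):
    print(v,[(u,*np.round(D[v,u]).astype(int)) for u in (182,190,198,204,208,212,216,300,304,308,312,318,326,334)])
```

```text
205 [(182, np.int64(-29), np.int64(-80), np.int64(114)), (190, np.int64(-29), np.int64(-71), np.int64(115)), (198, np.int64(-29), np.int64(-63), np.int64(116)), (204, np.int64(-29), np.int64(-57), np.int64(115)), (208, np.int64(20), np.int64(-29), np.int64(-20)), (212, np.int64(21), np.int64(-26), np.int64(-20)), (216, np.int64(20), np.int64(-24), np.int64(-20)), (300, np.int64(20), np.int64(24), np.int64(-20)), (304, np.int64(20), np.int64(27), np.int64(-20)), (308, np.int64(21), np.int64(29), np.int64(-20)), (312, np.int64(-9223372036854775808), np.int64(-9223372036854775808), np.int64(-9223372036854775808)), (318, np.int64(-29), np.int64(63), np.int64(115)), (326, np.int64(-28), np.int64(71), np.int64(113)), (334, np.int64(-28), np.int64(79), np.int64(114))]
225 [(182, np.int64(-51), np.int64(-81), np.int64(115)), (190, np.int64(-51), np.int64(-73), np.int64(114)), (198, np.int64(-52), np.int64(-64), np.int64(116)), (204, np.int64(10), np.int64(-31), np.int64(-26)), (208, np.int64(11), np.int64(-28), np.int64(-28)), (212, np.int64(11), np.int64(-26), np.int64(-26)), (216, np.int64
[... 2584 characters left out ...]
4(11), np.int64(-30), np.int64(-66)), (198, np.int64(9), np.int64(-27), np.int64(-64)), (204, np.int64(8), np.int64(-25), np.int64(-62)), (208, np.int64(3), np.int64(-24), np.int64(-54)), (212, np.int64(-4), np.int64(-25), np.int64(-41)), (216, np.int64(-13), np.int64(-25), np.int64(-26)), (300, np.int64(-13), np.int64(25), np.int64(-26)), (304, np.int64(-2), np.int64(24), np.int64(-45)), (308, np.int64(4), np.int64(24), np.int64(-54)), (312, np.int64(10), np.int64(24), np.int64(-65)), (318, np.int64(11), np.int64(26), np.int64(-67)), (326, np.int64(11), np.int64(30), np.int64(-67)), (334, np.int64(12), np.int64(33), np.int64(-68))]<stdin>:6: RuntimeWarning: invalid value encountered in cast
```

Run:
```python
from h import *
w=load('w3')
m=cv2.inRange(cv2.cvtColor(w['color'],cv2.COLOR_BGR2HSV),(95,90,30),(130,255,255))
for v in range(172,222,2): 
    print(v,''.join('#' if x else '.' for x in m[v,242:316]))
s=observe();print(s['opening'],s['grip_force'])
```

```text
172 .....................#.....#.........##...#.....##.#......................
174 ..........................#......#.....###.#....#..#......#...#...........
176 .......#########################################################..........
178 .......###########################################################........
180 .......###########################################################........
182 #.....##############################################################......
184 .......#############################################################......
186 .......#############################################################.#....
188 .......############################################################.......
190 .......############################################################..#....
192 .......############################################################.......
194 .......##########...###############...################..###########.......
196 .....#.#######.........#########..........########..........#######...#...
198 ...#...#####.............######............######.............#####..
[... 210 characters left out ...]
.######.............#####.......
206 .......######...........########...........########...........####........
208 .......#######.........##########.........##########.........#####........
210 .......##########..#################...#################.#########........
212 .......###########################################################........
214 .......###########################################################........
216 .......###########################################################........
218 ............#............###.###.....#.#.#..##.#........#.................
220 ..............#.........#....#.##.##...#......#...................#.......
0.04858924295255534 20.000039935112
```

Run:
```python
from h import *
for tag,T,yaw in (('w3',[.4132,-.2092,.1482],32.96),('w2',[.4652,.0381,.3563],15),('w4',[.4046,-.2398,.1176],32.9)):
    w=load(tag);C=cloud(w)
    R=Ro.from_euler('xyz',[180,0,yaw],degrees=True)
    D=R.inv().apply((C-np.array(T)).reshape(-1,3))*1000
    k=(abs(D[:,0])<14)&(abs(D[:,1])>20)&(abs(D[:,1])<75)&(D[:,2]>-110)&(D[:,2]<20)
    print(tag,k.sum(),np.histogram(D[k,2],bins=range(-110,25,10))[0]); 
    for a in range(-70,5,10):
        q=k&(D[:,2]>a)&(D[:,2]<a+10); 
        if q.sum(): print(a,q.sum(),'x',D[q,0].min().round(),D[q,0].max().round(),'|y|',abs(D[q,1]).min().round(),abs(D[q,1]).max().round())
```

```text
w3 7077 [ 521  942  801  802 1125 1033  969  726  158    0    0    0    0]
-70 1125 x -10.0 12.0 |y| 45.0 64.0
-60 1033 x -3.0 12.0 |y| 45.0 64.0
-50 969 x -9.0 12.0 |y| 45.0 63.0
-40 726 x -10.0 12.0 |y| 45.0 62.0
-30 158 x -10.0 11.0 |y| 45.0 52.0
w2 7025 [ 475  927  805  782 1134 1040  973  738  151    0    0    0    0]
-70 1134 x -9.0 12.0 |y| 45.0 64.0
-60 1040 x -2.0 12.0 |y| 45.0 64.0
-50 973 x -9.0 12.0 |y| 45.0 63.0
-40 738 x -10.0 12.0 |y| 45.0 62.0
-30 151 x -9.0 12.0 |y| 45.0 52.0
w4 5131 [ 176  458  390  492  715  784 1014  627  475    0    0    0    0]
-70 715 x -10.0 12.0 |y| 24.0 37.0
-60 784 x -2.0 12.0 |y| 24.0 40.0
-50 1014 x -9.0 12.0 |y| 20.0 41.0
-40 627 x -9.0 12.0 |y| 20.0 40.0
-30 475 x -14.0 14.0 |y| 20.0 32.0
```

The depth cloud shows the finger tips end about 27 mm short of the reported TCP. The fingers therefore closed on the outer vials above the block, not on its end faces. I'll set it back on the mat and regrip lower.

{"op": "arm_command", "data": {
  "fingers": [1,1,1,1,1,1,1,1],
  "travel": [
    [0,0,0.02],
    [0,0,0.04],
    [0,0,0.06],
    [0,0,0.075],
    [0,0,0.09],
    [0,0,0.1],
    [0,0,0.105],
    [0,0,0.106]
  ],
  "dr": [
    [0,0,0],
    [0,0,0],
    [0,0,0],
    [0,0,0],
    [0,0,0],
    [0,0,0],
    [0,0,0],
    [0,0,0]
  ]
}}

```text
time: 6.02
tool_pos: [0.4046, -0.2398, 0.01]
tool_rot: [-3.139, 0.001, 0.575]
contact_force: [-0.6, 0.8, -1.2]
opening: 0.0486
grip_force: 20.0
```

Run:
```python
from h import *
go([.4054,-.2396,.007],32.8)
for tag,T,yaw in (('w3',[.4132,-.2092,.1482],32.96),('w2',[.4652,.0381,.3563],15)):
    w=load(tag);C=cloud(w);R=Ro.from_euler('xyz',[180,0,yaw],degrees=True)
    D=R.inv().apply((C-np.array(T)).reshape(-1,3))*1000
    k=(abs(D[:,0])<14)&(abs(D[:,1])>40)&(abs(D[:,1])<75)&(D[:,2]>-110)&(D[:,2]<20);i=np.argsort(D[k,2])[-8:];print(D[k][i].round(1).tolist())
```

```text
at 6.0167 [ 0.4046 -0.2398  0.01  ] [-1.7988e+02  4.0000e-02  3.2950e+01] F [-0.6  0.8 -1.2] 0.0486 19.999905936419964
travel [0.0008 0.0003 0.003 ] dr [-0.12  0.04  0.15] rows 0.07373877192427651
[[1.4, -46.3, -26.6], [0.7, -46.4, -26.5], [8.8, -46.9, -26.5], [10.6, -48.5, -26.5], [8.6, -48.2, -26.1], [-4.6, -46.4, -26.1], [10.1, 48.8, -25.7], [2.7, -46.6, -25.3]]
[[11.0, 48.9, -26.6], [2.9, -46.4, -26.6], [2.3, -46.4, -26.6], [10.4, -48.6, -26.6], [8.5, -46.5, -26.5], [-4.2, 45.6, -26.4], [10.8, 47.9, -26.2], [10.7, -48.7, -26.0]]
```

{"op": "arm_command", "data": {
  "fingers": [1,1,1,-1,-1,-1,-1,-1],
  "travel": [
    [0,0,0.0015],
    [0,0,0.003],
    [0,0,0.003],
    [0,0,0.003],
    [0,0,0.003],
    [0,0,0.003],
    [0,0,0.003],
    [0,0,0.003]
  ],
  "dr": [
    [0,0,0],
    [0,0,0],
    [0,0,0],
    [0,0,0],
    [0,0,0],
    [0,0,0],
    [0,0,0],
    [0,0,0]
  ]
}}

```text
time: 6.68
tool_pos: [0.4054, -0.2404, 0.0083]
tool_rot: [3.141, -0.0, 0.575]
contact_force: [-0.7, -0.3, -0.2]
opening: 0.0768
grip_force: 0.0
```

{"op": "arm_command", "data": {
  "fingers": [-1,-1,-1,-1],
  "travel": [
    [0,0,0],
    [0,0,0],
    [0,0,0],
    [0,0,0]
  ],
  "dr": [
    [0,0,0],
    [0,0,0],
    [0,0,0],
    [0,0,0]
  ]
}}

```text
time: 7.02
tool_pos: [0.4052, -0.2404, 0.008]
tool_rot: [3.142, 0.0, 0.575]
contact_force: [-0.2, -0.4, 0.2]
opening: 0.0918
grip_force: 0.0
```

Run:
```python
from h import *
w=snap('wrist','w5');C=cloud(w)
m=cv2.inRange(cv2.cvtColor(w['color'],cv2.COLOR_BGR2HSV),(100,120,40),(125,255,255))
n,l,st,ce=cv2.connectedComponentsWithStats(m)
for i in range(1,n):
    if st[i,4]>1000:
        P=C[l==i];P=P[np.isfinite(P[:,0])];Q=P[(P[:,2]>.028)&(P[:,2]<.038)]
        if len(Q)>300: print(st[i],ce[i],np.median(Q[:,2]),len(Q),cv2.minAreaRect((Q[:,:2]*1000).astype(np.float32)))
go([.4054,-.2396,-.020],32.8)
```

```text
[ 204  193  110   77 6110] [258.66579378 226.28510638] 0.03271584638120628 4795 ((406.2001037597656, -239.88755798339844), (40.558467864990234, 62.06172180175781), 33.27358627319336)
at 7.0667 [ 0.4052 -0.2403  0.008 ] [-180.      0.     32.95] F [ 0.1  0.2 -0.2] 0.0915 0.0
travel [ 0.0005 -0.0005  0.028 ] dr [-0.    0.    0.15] rows 0.672049439908766
```

{"op": "arm_command", "data": {
  "fingers": [-1,-1,-1,-1,-1,-1,-1,-1],
  "travel": [
    [0.0005,-0.0005,0.004],
    [0.0005,-0.0005,0.008],
    [0.0005,-0.0005,0.012],
    [0.0005,-0.0005,0.016],
    [0.0005,-0.0005,0.02],
    [0.0005,-0.0005,0.024],
    [0.0005,-0.0005,0.026],
    [0.0005,-0.0005,0.0265]
  ],
  "dr": [
    [0,0,0],
    [0,0,0],
    [0,0,0],
    [0,0,0],
    [0,0,0],
    [0,0,0],
    [0,0,0],
    [0,0,0]
  ]
}}

```text
time: 7.73
tool_pos: [0.4052, -0.2395, -0.019]
tool_rot: [-3.141, 0.0, 0.575]
contact_force: [-0.4, 0.4, 0.7]
opening: 0.0918
grip_force: 0.0
```

{"op": "arm_command", "data": {
  "fingers": [1,1,1,1,1,1,1,1],
  "travel": [
    [0,0,0],
    [0,0,0],
    [0,0,0],
    [0,0,0],
    [0,0,0],
    [0,0,0],
    [0,0,0],
    [0,0,0]
  ],
  "dr": [
    [0,0,0],
    [0,0,0],
    [0,0,0],
    [0,0,0],
    [0,0,0],
    [0,0,0],
    [0,0,0],
    [0,0,0]
  ]
}}

```text
time: 8.4
tool_pos: [0.4055, -0.2398, -0.0183]
tool_rot: [3.141, -0.0, 0.575]
contact_force: [-0.1, 0.8, 2.1]
opening: 0.0619
grip_force: 20.0
```

{"op": "arm_command", "data": {
  "fingers": [1,1,1,1,1,1,1,1],
  "travel": [
    [0,0,0],
    [0,0,-0.01],
    [0,0,-0.03],
    [0,0,-0.055],
    [0,0,-0.08],
    [0,0,-0.105],
    [0,0,-0.12],
    [0,0,-0.12]
  ],
  "dr": [
    [0,0,0],
    [0,0,0],
    [0,0,0],
    [0,0,0],
    [0,0,0],
    [0,0,0],
    [0,0,0],
    [0,0,0]
  ],
  "squeeze": 28
}}

```text
time: 9.07
tool_pos: [0.4069, -0.2408, 0.1043]
tool_rot: [3.136, -0.002, 0.575]
contact_force: [0.7, -0.6, -0.9]
opening: 0.0617
grip_force: 28.0
```

Run:
```python
from h import *
go([.40,.02,.10],72)
```

```text
at 9.0667 [ 0.4069 -0.2408  0.1043] [ 1.7968e+02 -1.0000e-01  3.2950e+01] F [ 0.7 -0.6 -0.9] 0.0617 27.999870032072067
travel [ 0.1361 -0.2226  0.0033] dr [ 3.400e-01  2.000e-02 -3.905e+01] rows 6.256391402815818
```

{"op": "arm_command", "data": {
  "fingers": [1,1,1,1,1,1,1,1],
  "travel": [
    [0.015,-0.025,0],
    [0.035,-0.055,0],
    [0.055,-0.09,0],
    [0.075,-0.125,0],
    [0.095,-0.155,0],
    [0.113,-0.185,0],
    [0.127,-0.21,0],
    [0.136,-0.223,0]
  ],
  "dr": [
    [0,0,-4],
    [0,0,-9],
    [0,0,-14.5],
    [0,0,-20],
    [0,0,-26],
    [0,0,-31],
    [0,0,-36],
    [0,0,-39]
  ]
}}

```text
time: 9.73
tool_pos: [0.3962, 0.0243, 0.1002]
tool_rot: [-3.138, 0.0, 1.262]
contact_force: [0.8, 0.3, -1.1]
opening: 0.062
grip_force: 28.0
```

Run:
```python
from h import *
go([.5472,.0769,.08],107.1)
```

```text
at 9.7333 [0.3962 0.0243 0.1002] [-1.7981e+02  1.0000e-02  7.2310e+01] F [ 0.8  0.3 -1.1] 0.062 27.998691201210022
travel [0.096  0.1279 0.0198] dr [ -0.18  -0.05 -34.79] rows 4.858943837912454
```

{"op": "arm_command", "data": {
  "fingers": [1,1,1,1,1,1,1,1],
  "travel": [
    [0.01,0.015,0],
    [0.026,0.035,0.002],
    [0.044,0.058,0.005],
    [0.062,0.083,0.01],
    [0.078,0.104,0.014],
    [0.089,0.119,0.018],
    [0.095,0.127,0.02],
    [0.096,0.128,0.02]
  ],
  "dr": [
    [0,0,-4],
    [0,0,-9],
    [0,0,-15],
    [0,0,-21],
    [0,0,-27],
    [0,0,-32],
    [0,0,-34.7],
    [0,0,-34.7]
  ]
}}

```text
time: 10.4
tool_pos: [0.5501, 0.0736, 0.079]
tool_rot: [-3.139, -0.001, 1.863]
contact_force: [-0.1, -0.3, -1.4]
opening: 0.0621
grip_force: 28.0
```

{"op": "arm_command", "data": {
  "fingers": [1,1,1,1],
  "travel": [
    [0,0,0],
    [0,0,0],
    [0,0,0],
    [0,0,0]
  ],
  "dr": [
    [0,0,0],
    [0,0,0],
    [0,0,0],
    [0,0,0]
  ]
}}

```text
time: 10.73
tool_pos: [0.5491, 0.0728, 0.0817]
tool_rot: [-3.141, 0.0, 1.86]
contact_force: [0.3, 0.1, -2.0]
opening: 0.0615
grip_force: 28.0
```

Run:
```python
from h import *
w=snap('wrist','w6');C=cloud(w)
go([.5472,.0769,.025],107.1)
h=cv2.cvtColor(w['color'],cv2.COLOR_BGR2HSV);m=cv2.inRange(h,(0,110,80),(8,255,255))|cv2.inRange(h,(170,110,80),(180,255,255))
n,l,st,ce=cv2.connectedComponentsWithStats(m)
for i in range(1,n):
    if st[i,4]>40: print('red',ce[i],st[i,4],C[l==i].mean(0))
s=observe()
k=(C[...,2]>.027)&(C[...,2]<.036)&(abs(C[...,0]-.5472)<.06)&(abs(C[...,1]-.0769)<.06);P=C[k];print('walls',len(P),cv2.minAreaRect((P[:,:2]*1000).astype(np.float32)))
k=(C[...,2]>.006)&(C[...,2]<.016)&(abs(C[...,0]-.5472)<.1)&(abs(C[...,1]-.0769)<.07);P=C[k];print('plate',len(P),cv2.minAreaRect((P[:,:2]*1000).astype(np.float32)),P.min(0),P.max(0))
b=cv2.inRange(h,(100,120,40),(125,255,255))>0
k=b&(abs(C[...,0]-.5472)<.05)&(abs(C[...,1]-.0769)<.05)&(C[...,2]>.12-.03)&(C[...,2]<.16);Q=C[k];zt=np.percentile(Q[:,2],70);Q=Q[Q[:,2]>zt-.006];print('carrier',zt,len(Q),cv2.minAreaRect((Q[:,:2]*1000).astype(np.float32)))
cv2.imwrite('pics/w6.png',w['color'])
```

```text
at 10.7833 [0.5493 0.0728 0.0818] [1.7999e+02 1.0000e-02 1.0659e+02] F [ 1.2 -0.  -1.4] 0.062 27.999784648418427
travel [ 0.0045 -0.0008  0.0568] dr [ 0.01  0.01 -0.51] rows 1.3662623723377734
red [127.1369863    8.32191781] 146 [0.41540735 0.18171382 0.00874936]
red [132.4079602   29.79104478] 201 [0.42154399 0.16856848 0.00877547]
walls 852 ((539.4073486328125, 97.66390228271484), (78.0600814819336, 11.722943305969238), 17.082887649536133)
plate 6927 ((530.3250732421875, 85.7172622680664), (142.8988037109375, 99.33172607421875), 16.804325103759766) [0.44756812 0.02501588 0.0060171 ] [0.61289578 0.13784629 0.01595538]
carrier 0.1327935674421814 4590 ((549.675537109375, 73.1910171508789), (62.77481460571289, 41.147438049316406), 16.106689453125)
```

View pics/w6.png

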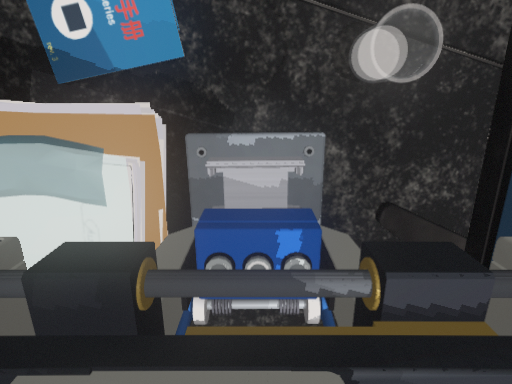

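The picture shows the carrier (block at (258,235)) square with the pocket, whose front wall is at row 163. It needs about 4.6 mm more along tool x.

{"op": "arm_command", "data": {
  "fingers": [1,1,1,1,1,1,1,1],
  "travel": [
    [0.002,-0.001,0.004],
    [0.0045,-0.0015,0.012],
    [0.0045,-0.0015,0.022],
    [0.0045,-0.0015,0.034],
    [0.0045,-0.0015,0.044],
    [0.0045,-0.0015,0.052],
    [0.0045,-0.0015,0.056],
    [0.0045,-0.0015,0.056]
  ],
  "dr": [
    [0,0,-0.5],
    [0,0,-0.5],
    [0,0,-0.5],
    [0,0,-0.5],
    [0,0,-0.5],
    [0,0,-0.5],
    [0,0,-0.5],
    [0,0,-0.5]
  ]
}}

```text
time: 11.45
tool_pos: [0.5462, 0.0769, 0.0242]
tool_rot: [-3.139, -0.001, 1.87]
contact_force: [-0.4, 0.4, -0.9]
opening: 0.0615
grip_force: 28.0
```

{"op": "arm_command", "data": {
  "fingers": [1,1],
  "travel": [
    [0,0,0],
    [0,0,0]
  ],
  "dr": [
    [0,0,0],
    [0,0,0]
  ]
}}

```text
time: 11.62
tool_pos: [0.5474, 0.0769, 0.0259]
tool_rot: [3.141, 0.0, 1.87]
contact_force: [0.4, -0.8, -1.5]
opening: 0.0615
grip_force: 28.0
```

Run:
```python
from h import *
go([.5466,.0768,-.001],107.1)
```

```text
at 11.6167 [0.5474 0.0769 0.0259] [1.7995e+02 2.0000e-02 1.0714e+02] F [ 0.4 -0.8 -1.5] 0.0615 27.99972116947174
travel [ 0.0001 -0.0009  0.0269] dr [0.05 0.02 0.04] rows 0.6465295030748469
```

{"op": "arm_command", "data": {
  "fingers": [1,1,1,1,1,1,1,1],
  "travel": [
    [0,-0.0005,0.003],
    [0,-0.0005,0.006],
    [0,-0.0005,0.009],
    [0,-0.0005,0.012],
    [0,-0.0005,0.015],
    [0,-0.0005,0.018],
    [0,-0.0005,0.02],
    [0,-0.0005,0.02]
  ],
  "dr": [
    [0,0,0],
    [0,0,0],
    [0,0,0],
    [0,0,0],
    [0,0,0],
    [0,0,0],
    [0,0,0],
    [0,0,0]
  ]
}}

```text
time: 12.28
tool_pos: [0.5462, 0.0768, 0.0049]
tool_rot: [-3.141, -0.0, 1.87]
contact_force: [-0.5, -0.1, -1.9]
opening: 0.0619
grip_force: 28.0
```

{"op": "arm_command", "data": {
  "fingers": [1,1,1,1,1],
  "travel": [
    [0,0,0.002],
    [0,0,0.004],
    [0,0,0.006],
    [0,0,0.006],
    [0,0,0.006]
  ],
  "dr": [
    [0,0,0],
    [0,0,0],
    [0,0,0],
    [0,0,0],
    [0,0,0]
  ]
}}

```text
time: 12.7
tool_pos: [0.5465, 0.0768, -0.0006]
tool_rot: [-3.141, 0.0, 1.87]
contact_force: [0.1, 1.2, -2.5]
opening: 0.0621
grip_force: 28.0
```

{"op": "arm_command", "data": {
  "fingers": [1,1,1,1],
  "travel": [
    [0,0,0.001],
    [0,0,0.002],
    [0,0,0.002],
    [0,0,0.002]
  ],
  "dr": [
    [0,0,0],
    [0,0,0],
    [0,0,0],
    [0,0,0]
  ]
}}

```text
time: 13.03
tool_pos: [0.5466, 0.0768, -0.0009]
tool_rot: [3.141, 0.0, 1.87]
contact_force: [-4.2, -0.4, 12.2]
opening: 0.0618
grip_force: 28.0
```

{"op": "arm_command", "data": {
  "fingers": [-0.6,-0.6,-0.6,-0.6,-0.6,-0.6,-0.6,-0.6],
  "travel": [
    [0,0,0],
    [0,0,0],
    [0,0,0],
    [0,0,0],
    [0,0,-0.005],
    [0,0,-0.02],
    [0,0,-0.05],
    [0,0,-0.085]
  ],
  "dr": [
    [0,0,0],
    [0,0,0],
    [0,0,0],
    [0,0,0],
    [0,0,0],
    [0,0,0],
    [0,0,0],
    [0,0,0]
  ]
}}

```text
time: 13.7
tool_pos: [0.5449, 0.0768, 0.082]
tool_rot: [-3.137, -0.001, 1.87]
contact_force: [1.2, 0.1, 0.2]
opening: 0.0737
grip_force: 0.0
```

Run:
```python
from h import *
go([.5327,.1228,.15],107.1)
```

```text
at 13.7 [0.5449 0.0768 0.082 ] [-1.7974e+02 -7.0000e-02  1.0714e+02] F [1.2 0.1 0.2] 0.0737 0.0
travel [ 0.0477  0.0016 -0.068 ] dr [-0.26 -0.07  0.04] rows 1.991547055354259
```

{"op": "arm_command", "data": {
  "fingers": [-0.6,-0.6,-0.6,-0.6,-0.6,-0.6,-0.6,-0.6],
  "travel": [
    [0,0,-0.03],
    [0,0,-0.065],
    [0,0,-0.1],
    [0,0,-0.135],
    [0,0,-0.17],
    [0,0,-0.2],
    [0,0,-0.213],
    [0,0,-0.218]
  ],
  "dr": [
    [0,0,0],
    [0,0,0],
    [0,0,0],
    [0,0,0],
    [0,0,0],
    [0,0,0],
    [0,0,0],
    [0,0,0]
  ]
}}

```text
time: 14.37
tool_pos: [0.5474, 0.0768, 0.3039]
tool_rot: [3.136, 0.002, 1.87]
contact_force: [0.1, -0.3, -0.5]
opening: 0.0732
grip_force: 0.0
```

Run:
```python
from h import *
w=snap('wrist','w7');C=cloud(w);h=cv2.cvtColor(w['color'],cv2.COLOR_BGR2HSV)
b=cv2.inRange(h,(100,120,40),(125,255,255))>0
near=(abs(C[...,0]-.5466)<.05)&(abs(C[...,1]-.0768)<.05)
Q=C[b&near&(C[...,2]>.04)&(C[...,2]<.058)]
print('carrier',len(Q),np.percentile(Q[:,2],[5,50,95]),cv2.minAreaRect((Q[:,:2]*1000).astype(np.float32)))
A=np.c_[Q[:,:2]-Q[:,:2].mean(0),np.ones(len(Q))];print('slope',np.linalg.lstsq(A,Q[:,2],rcond=None)[0])
m=cv2.inRange(h,(0,110,80),(8,255,255))|cv2.inRange(h,(170,110,80),(180,255,255))
n,l,st,ce=cv2.connectedComponentsWithStats(m)
for i in range(1,n):
    p=np.nanmedian(C[l==i],0)
    if st[i,4]>15 and abs(p[0]-.5466)<.05 and abs(p[1]-.0768)<.05: print('red',p)
P=C[near&(C[...,2]>.027)&(C[...,2]<.036)];print('walls',len(P),cv2.minAreaRect((P[:,:2]*1000).astype(np.float32)))
T=np.vstack([cloud(load('t0')).reshape(-1,3),cloud(load('s0')).reshape(-1,3),cloud(load('w2')).reshape(-1,3)])
k=(T[:,2]>.09)&(T[:,1]>.1)&(np.hypot(T[:,0]-.52,T[:,1]-.158)<.22)&(T[:,2]<.5)
for r in(.1,.14,.18,.22): 
    q=T[k&(np.hypot(T[:,0]-.52,T[:,1]-.158)<r)];print(r,len(q),q.min(0) if len(q) else '',q.max(0) if len(q) else '')
go([.5787,-.0274,.30],197.1)
cv2.imwrite('pics/w7.png',cv2.resize(w['color'][60:260,130:390],None,fx=3,fy=3,interpolation=cv2.INTER_CUBIC))
```

```text
carrier 888 [0.04809625 0.0500151  0.05137445] ((546.7762451171875, 77.4522476196289), (61.18309020996094, 39.89051818847656), 17.231101989746094)
slope [ 0.0062282  -0.01228537  0.04988914]
red [0.52892326 0.07121262 0.06532697]
red [0.54701045 0.076567   0.06505107]
red [0.56535304 0.08216589 0.06528319]
walls 394 ((545.8831176757812, 77.04155731201172), (76.72588348388672, 55.32976531982422), 17.069467544555664)
0.1 5389 [0.45899509 0.10000021 0.39480402] [0.4872175  0.12837778 0.48696685]
0.14 14048 [0.42940717 0.10000021 0.09003416] [0.57606048 0.29780416 0.49993503]
0.18 23801 [0.41591068 0.10000021 0.09000185] [0.69647047 0.33788079 0.49997379]
0.22 27054 [0.41223322 0.10000021 0.09000185] [0.73804787 0.37099212 0.49997379]
at 14.4167 [0.5471 0.0768 0.3029] [1.7979e+02 7.0000e-02 1.0715e+02] F [0.  0.3 0.6] 0.0729 0.0
travel [-0.1089 -0.0005  0.003 ] dr [  0.11   0.22 -89.95] rows 12.56326418709903
```

View pics/w7.png

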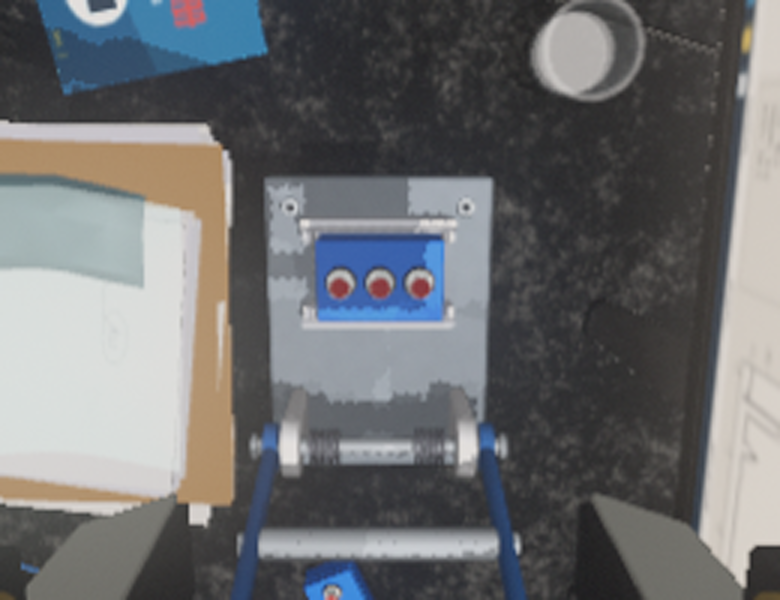

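The picture shows the carrier flat and square in the pocket, with all three red tops even. Next I check the clearance to the monitor and the tower.

Run:
```python
from h import *
T=np.vstack([cloud(load('t0')).reshape(-1,3),cloud(load('s0')).reshape(-1,3)])
for z0,z1 in((.1,.25),(.25,.5)):
  for y in np.arange(-.16,.40,.04):
    q=T[(T[:,2]>z0)&(T[:,2]<z1)&(abs(T[:,1]-y)<.02)&(T[:,0]>.3)&(T[:,0]<.8)]
    print(z0,round(y,2),len(q),np.percentile(q[:,0],[1,10,50]).round(3) if len(q)>3 else '')
```

```text
0.1 -0.16 420 [0.767 0.768 0.773]
0.1 -0.12 442 [0.754 0.755 0.761]
0.1 -0.08 453 [0.741 0.743 0.748]
0.1 -0.04 991 [0.518 0.524 0.607]
0.1 0.0 1000 [0.521 0.575 0.629]
0.1 0.04 505 [0.703 0.705 0.71 ]
0.1 0.08 534 [0.691 0.692 0.697]
0.1 0.12 493 [0.678 0.68  0.685]
0.1 0.16 512 [0.666 0.668 0.673]
0.1 0.2 271 [0.653 0.655 0.66 ]
0.1 0.24 256 [0.434 0.641 0.646]
0.1 0.28 914 [0.425 0.433 0.512]
0.1 0.32 993 [0.302 0.417 0.511]
0.1 0.36 644 [0.301 0.308 0.519]
0.1 0.4 446 [0.301 0.305 0.38 ]
0.25 -0.16 676 [0.765 0.768 0.774]
0.25 -0.12 701 [0.753 0.756 0.761]
0.25 -0.08 767 [0.741 0.743 0.75 ]
0.25 -0.04 795 [0.729 0.731 0.737]
0.25 0.0 821 [0.716 0.719 0.725]
0.25 0.04 877 [0.704 0.706 0.712]
0.25 0.08 915 [0.692 0.693 0.7  ]
0.25 0.12 945 [0.679 0.681 0.687]
0.25 0.16 949 [0.666 0.668 0.674]
0.25 0.2 572 [0.653 0.656 0.662]
0.25 0.24 465 [0.444 0.642 0.648]
0.25 0.28 2211 [0.441 0.448 0.513]
0.25 0.32 1747 [0.495 0.506 0.512]
0.25 0.36 2107 [0.465 0.511 0.537]
0.25 0.4 587 [0.376 0.386 0.411]
```

Run:
```python
from h import *
T=np.vstack([cloud(load('t0')).reshape(-1,3),cloud(load('s0')).reshape(-1,3)])
# press-frame about handle-down: a = forward (-x press), b = press y
c=np.array([.5216,.158]);f=np.array([-.294,.956]);g=np.array([.956,.294])
a=(T[:,:2]-c)@f;b=(T[:,:2]-c)@g
for z0 in np.arange(.06,.6,.04):
    o=[]
    for b0 in np.arange(-.12,.12,.03):
        k=(T[:,2]>z0)&(T[:,2]<z0+.04)&(b>b0)&(b<b0+.03)&(a>0.03)&(a<.3); o.append(round(np.sort(a[k])[2]*1000) if k.sum()>4 else 999)
    print(round(z0,2),o)
```

```text
0.06 [294, 153, 143, 173, 127, 116, 107, 103]
0.1 [999, 999, 129, 166, 126, 118, 107, 103]
0.14 [999, 999, 124, 999, 126, 117, 108, 103]
0.18 [999, 273, 122, 999, 127, 117, 108, 103]
0.22 [999, 272, 116, 132, 126, 118, 108, 103]
0.26 [999, 999, 111, 258, 127, 118, 108, 103]
0.3 [999, 999, 132, 999, 127, 118, 109, 103]
0.34 [999, 999, 126, 132, 127, 118, 108, 103]
0.38 [999, 999, 140, 135, 126, 118, 109, 103]
0.42 [999, 999, 999, 142, 128, 119, 109, 104]
0.46 [999, 999, 999, 144, 128, 117, 108, 102]
0.5 [999, 999, 999, 999, 127, 116, 106, 102]
0.54 [999, 999, 999, 999, 999, 148, 156, 167]
0.58 [999, 999, 999, 999, 999, 999, 999, 999]
```

{"op": "arm_command", "data": {
  "fingers": [-0.6,-0.6,-0.6,-0.6,-0.6,-0.6,-0.6,-0.6],
  "travel": [
    [-0.004,0,0],
    [-0.012,0,0],
    [-0.02,0,0],
    [-0.028,0,0],
    [-0.036,0,0],
    [-0.044,0,0],
    [-0.052,0,0],
    [-0.06,0,0]
  ],
  "dr": [
    [0,0,-5],
    [0,0,-12],
    [0,0,-19],
    [0,0,-26],
    [0,0,-33],
    [0,0,-40],
    [0,0,-47],
    [0,0,-54]
  ]
}}

```text
time: 15.08
tool_pos: [0.5636, 0.0192, 0.2985]
tool_rot: [-3.141, -0.003, 2.819]
contact_force: [0.2, 0.5, 0.9]
opening: 0.0732
grip_force: 0.0
```

Run:
```python
from h import *
go([.5787,-.0274,.28],197.1)
```

```text
at 15.0833 [0.5636 0.0192 0.2985] [-179.95   -0.2   161.49] F [0.2 0.5 0.9] 0.0732 0.0
travel [-0.0292 -0.0393  0.0185] dr [ 1.000e-02 -2.100e-01 -3.561e+01] rows 4.973662752661382
```

{"op": "arm_command", "data": {
  "fingers": [-0.6,-0.6,-0.6,-0.6,-0.6,-0.6,-0.6,-0.6],
  "travel": [
    [-0.005,-0.006,0],
    [-0.01,-0.013,0],
    [-0.016,-0.021,0],
    [-0.021,-0.028,0],
    [-0.026,-0.035,0.004],
    [-0.029,-0.039,0.01],
    [-0.029,-0.039,0.018],
    [-0.029,-0.039,0.018]
  ],
  "dr": [
    [0,0,-6],
    [0,0,-12],
    [0,0,-19],
    [0,0,-26],
    [0,0,-32],
    [0,0,-35.5],
    [0,0,-35.5],
    [0,0,-35.5]
  ]
}}

```text
time: 15.75
tool_pos: [0.5778, -0.0267, 0.2792]
tool_rot: [3.139, -0.005, -2.854]
contact_force: [-0.1, 1.4, 0.2]
opening: 0.074
grip_force: 0.0
```

{"op": "arm_command", "data": {
  "fingers": [-0.6,-0.6],
  "travel": [
    [0,0,0],
    [0,0,0]
  ],
  "dr": [
    [0,0,0],
    [0,0,0]
  ]
}}

```text
time: 15.92
tool_pos: [0.5788, -0.0264, 0.2823]
tool_rot: [3.141, -0.001, -2.852]
contact_force: [0.0, -1.2, 0.4]
opening: 0.0733
grip_force: 0.0
```

Run:
```python
from h import *
w=snap('wrist','w8');C=cloud(w);h=cv2.cvtColor(w['color'],cv2.COLOR_BGR2HSV)
k=(C[...,2]>.2)&(C[...,2]<.24)&(abs(C[...,0]-.579)<.06)&(abs(C[...,1]+.027)<.05)&(h[...,2]<90)
B=C[k]
q=B[:,:2].mean(0);u,s_,vt=np.linalg.svd(B[:,:2]-q,full_matrices=False);d=vt[0];
print('bar',len(B),q,np.percentile(B[:,2],[5,50,95,99]),np.degrees(np.arctan2(d[1],d[0])),np.percentile((B[:,:2]-q)@vt[1],[1,50,99]))
top=B[B[:,2]>np.percentile(B[:,2],99)-.002];f=np.array([-.294,.956]);g=np.array([.956,.294]);n=np.array([.5466,.0768])
print('topline fwd',((top[:,:2]-n)@f).mean(),'y',((B[:,:2]-n)@g).min(),((B[:,:2]-n)@g).max())
go([.5787,-.0274,.1795],197.1)
```

```text
bar 2268 [ 0.57597395 -0.0284595 ] [0.22754501 0.2322727  0.23415066 0.23468431] 17.30594886553073 [-8.13175252e-03 -2.82972131e-05  7.78137388e-03]
topline fwd -0.10938875493935274 y -0.05941393462235846 0.05607142680674177
at 15.9667 [ 0.579  -0.0264  0.2826] [-1.8000e+02  1.0000e-02 -1.6339e+02] F [-0.2 -0.4  1.2] 0.0735 0.0
travel [ 0.0006 -0.0009  0.1031] dr [-0.    0.01 -0.49] rows 2.4732373528477885
```

{"op": "arm_command", "data": {
  "fingers": [-0.6,-0.6,-0.6,-0.6,-0.6,-0.6,-0.6,-0.6],
  "travel": [
    [0.0005,-0.001,0.015],
    [0.0005,-0.001,0.035],
    [0.0005,-0.001,0.055],
    [0.0005,-0.001,0.075],
    [0.0005,-0.001,0.09],
    [0.0005,-0.001,0.1],
    [0.0005,-0.001,0.103],
    [0.0005,-0.001,0.103]
  ],
  "dr": [
    [0,0,-0.5],
    [0,0,-0.5],
    [0,0,-0.5],
    [0,0,-0.5],
    [0,0,-0.5],
    [0,0,-0.5],
    [0,0,-0.5],
    [0,0,-0.5]
  ]
}}

```text
time: 16.63
tool_pos: [0.5788, -0.0277, 0.1793]
tool_rot: [3.141, -0.001, -2.842]
contact_force: [-0.5, 0.1, -0.2]
opening: 0.0735
grip_force: 0.0
```

{"op": "arm_command", "data": {
  "fingers": [1,1,1,1,1,1,1,1],
  "travel": [
    [0,0,0],
    [0,0,0],
    [0,0,0],
    [0,0,0],
    [0,0,0],
    [0,0,0],
    [0,0,0],
    [0,0,0]
  ],
  "dr": [
    [0,0,0],
    [0,0,0],
    [0,0,0],
    [0,0,0],
    [0,0,0],
    [0,0,0],
    [0,0,0],
    [0,0,0]
  ],
  "squeeze": 40
}}

```text
time: 17.3
tool_pos: [0.5788, -0.0279, 0.1795]
tool_rot: [-3.141, -0.0, -2.842]
contact_force: [0.0, -0.1, -0.3]
opening: 0.0247
grip_force: 0.0
```

{"op": "arm_command", "data": {
  "fingers": [1,1,1,1,1,1],
  "travel": [
    [0,0,0],
    [0,0,0],
    [0,0,0],
    [0,0,0],
    [0,0,0],
    [0,0,0]
  ],
  "dr": [
    [0,0,0],
    [0,0,0],
    [0,0,0],
    [0,0,0],
    [0,0,0],
    [0,0,0]
  ]
}}

```text
time: 17.8
tool_pos: [0.5788, -0.0279, 0.1795]
tool_rot: [-3.142, -0.0, -2.842]
contact_force: [0.4, 0.6, 0.5]
opening: 0.0146
grip_force: 40.0
```

Run:
```python
from h import *
go([.5787,-.0274,.1795],197.1)
s=observe();R0=Ro.from_euler('xyz',s['tool_rot'])
# swing table: tool-frame travel from theta=0
f=np.array([-.294,.956,0]);
def P(th): p=th-.175; return f*.165*np.sin(p)+np.array([0,0,.165*np.cos(p)])
for th in np.r_[np.arange(0,1.5,.15),1.5,1.55,1.6,1.65,1.7,1.745,1.76]: print(round(th,3),np.round(R0.inv().apply(P(th)-P(0)),4), np.round(s['tool_pos']+P(th)-P(0),4))
```

```text
at 17.8 [ 0.5788 -0.0279  0.1795] [-1.8000e+02 -1.0000e-02 -1.6286e+02] F [0.4 0.6 0.5] 0.0146 39.99998331069946
travel [-0.      0.0005  0.    ] dr [-0.   -0.01  0.04] rows 0.012007681494766907
0.0 [0. 0. 0.] [ 0.5788 -0.0279  0.1795]
0.15 [-0.      0.0246 -0.0025] [ 0.5716 -0.0044  0.182 ]
0.3 [-0.      0.0493 -0.0012] [0.5643 0.0192 0.1807]
0.45 [-0.0001  0.0735  0.0037] [0.5572 0.0424 0.1758]
0.6 [-0.0001  0.0968  0.0122] [0.5504 0.0646 0.1673]
0.75 [-1.000e-04  1.185e-01  2.400e-02] [0.544  0.0854 0.1555]
0.9 [-1.000e-04  1.382e-01  3.900e-02] [0.5382 0.1042 0.1405]
1.05 [-1.000e-04  1.554e-01  5.670e-02] [0.5331 0.1206 0.1228]
1.2 [-0.0002  0.1698  0.0768] [0.5289 0.1344 0.1027]
1.35 [-0.0002  0.181   0.0989] [0.5256 0.1451 0.0806]
1.5 [-0.0002  0.1888  0.1223] [0.5233 0.1526 0.0572]
1.55 [-0.0002  0.1906  0.1304] [0.5228 0.1543 0.0491]
1.6 [-0.0002  0.192   0.1385] [0.5224 0.1556 0.041 ]
1.65 [-0.0002  0.193   0.1467] [0.5221 0.1566 0.0328]
1.7 [-0.0002  0.1936  0.1549] [0.5219 0.1571 0.0246]
1.745 [-0.0002  0.1938  0.1623] [0.5218 0.1573 0.0172]
1.76 [-0.0002  0.1937  0.1648] [0.5219 0.1573 0.0147]
```

{"op": "arm_command", "data": {
  "fingers": [1,1,1,1,1,1,1,1],
  "travel": [
    [0,0.008,-0.001],
    [0,0.0163,-0.002],
    [0,0.0329,-0.0025],
    [0,0.0493,-0.0012],
    [0,0.0655,0.0016],
    [0,0.0814,0.0061],
    [0,0.0968,0.0122],
    [0,0.1043,0.0158]
  ],
  "dr": [
    [0,0,0],
    [0,0,0],
    [0,0,0],
    [0,0,0],
    [0,0,0],
    [0,0,0],
    [0,0,0],
    [0,0,0]
  ]
}}

```text
time: 18.47
tool_pos: [0.5488, 0.0732, 0.1644]
tool_rot: [-3.14, 0.003, -2.841]
contact_force: [5.0, -4.7, 3.5]
opening: 0.0146
grip_force: 40.0
```

Run:
```python
from h import *
s=observe();f=np.array([-.294,.956,0]);p0=np.array([.5788,-.0279,.1795]);d=s['tool_pos']-p0
print(d@f,d[2],s['tool_pos'],np.degrees(s['tool_rot']),s['contact_force'],s['torque'],s['opening'],s['grip_force'])
c=lambda th:(.165*(np.sin(th-.175)+np.sin(.175)),.165*(np.cos(th-.175)-np.cos(.175)))
b=c(.65)
for th in (.7,.8,.9,1.0,1.1,1.2,1.3,1.35): print(th,np.round(c(th)[0]-b[0],4),np.round(b[1]-c(th)[1],4))
b=c(1.35)
for th in (1.4,1.45,1.5,1.55,1.58,1.6): print(th,np.round(c(th)[0]-b[0],4),np.round(b[1]-c(th)[1],4))
```

```text
0.10547364584307539 -0.015145066081691527 [0.54880264 0.07320295 0.16435493] [-179.89311763    0.19530459 -162.77601571] [ 4.98472865 -4.65986406  3.45675407] [-0.92587332 -1.02646305  0.02799359] 0.014605756772029195 40.00021576881409
0.7 0.0072 0.004
0.8 0.0211 0.0129
0.9 0.034 0.0232
1.0 0.0457 0.0348
1.1 0.0563 0.0474
1.2 0.0656 0.0611
1.3 0.0734 0.0756
1.35 0.0768 0.0831
1.4 0.003 0.0077
1.45 0.0056 0.0155
1.5 0.0078 0.0235
1.55 0.0096 0.0315
1.58 0.0105 0.0364
1.6 0.011 0.0396
```

{"op": "arm_command", "data": {
  "fingers": [1,1,1,1,1,1,1,1],
  "travel": [
    [0,0.0072,0.004],
    [0,0.0211,0.0129],
    [0,0.034,0.0232],
    [0,0.0457,0.0348],
    [0,0.0563,0.0474],
    [0,0.0656,0.0611],
    [0,0.0734,0.0756],
    [0,0.0768,0.0831]
  ],
  "dr": [
    [0,0,0],
    [0,0,0],
    [0,0,0],
    [0,0,0],
    [0,0,0],
    [0,0,0],
    [0,0,0],
    [0,0,0]
  ],
  "squeeze": 50
}}

```text
time: 19.13
tool_pos: [0.5271, 0.1457, 0.0807]
tool_rot: [-3.139, 0.004, -2.841]
contact_force: [5.0, -4.6, 5.7]
opening: 0.0149
grip_force: 50.0
```

{"op": "arm_command", "data": {
  "fingers": [1,1,1,1,1,1,1,1],
  "travel": [
    [0,0.0015,0.0038],
    [0,0.003,0.0077],
    [0,0.0043,0.0116],
    [0,0.0056,0.0155],
    [0,0.0067,0.0195],
    [0,0.0078,0.0235],
    [0,0.0083,0.0255],
    [0,0.0083,0.0255]
  ],
  "dr": [
    [0,0,0],
    [0,0,0],
    [0,0,0],
    [0,0,0],
    [0,0,0],
    [0,0,0],
    [0,0,0],
    [0,0,0]
  ]
}}

```text
time: 19.8
tool_pos: [0.5248, 0.1531, 0.0563]
tool_rot: [-3.14, 0.004, -2.842]
contact_force: [3.8, -3.5, 6.3]
opening: 0.0145
grip_force: 50.0
```

Run:
```python
from h import *
w=snap('wrist','w9');C=cloud(w);h=cv2.cvtColor(w['color'],cv2.COLOR_BGR2HSV)
s=observe();f=np.array([-.294,.956,0]);p0=np.array([.5788,-.0279,.1795]);d=s['tool_pos']-p0
print('tcp theta by fwd/z',d@f,d[2],s['tool_pos'],np.degrees(s['tool_rot']),s['contact_force'],s['opening'],s['grip_force'])
g=np.array([.956,.294,0]);D=C-np.array([.5466,.0768,0]);F=D@f;Y=D@g
k=(abs(Y)<.05)&(F>.04)&(F<.13)&(h[...,2]<90)&(C[...,2]>.06)&(C[...,2]<.13)&(abs(Y)>.015);print('bar',k.sum(),np.percentile(F[k],[5,50,95]),np.percentile(C[...,2][k],[5,50,95,99]))
b=(h[...,0]>100)&(h[...,0]<125)&(h[...,1]>120)&(abs(abs(Y)-.053)<.01)&(F>-.09)&(F<.1)&(C[...,2]>.05)
if b.sum()>30: print('arms',b.sum(),np.polyfit(F[b],C[...,2][b],1))
cv2.imwrite('pics/w9.png',w['color'])
```

```text
tcp theta by fwd/z 0.18886110967858769 -0.12306281278881656 [0.52480044 0.1530469  0.05643719] [-179.89887389    0.23467932 -162.82651809] [ 2.68006338 -4.05118623  6.48876762] 0.014675577278185872 50.00004708766937
bar 3266 [0.07254971 0.07939257 0.08654382] [0.10626983 0.11032607 0.11203944 0.11251549]
arms 5452 [0.26916645 0.08840072]
```

{"op": "arm_command", "data": {
  "fingers": [1,1,1,1,1,1,1,1],
  "travel": [
    [0,0.0004,0.0015],
    [0,0.0007,0.003],
    [0,0.001,0.0045],
    [0,0.0013,0.006],
    [0,0.0016,0.0075],
    [0,0.0019,0.009],
    [0,0.0022,0.0105],
    [0,0.0024,0.012]
  ],
  "dr": [
    [0,0,0],
    [0,0,0],
    [0,0,0],
    [0,0,0],
    [0,0,0],
    [0,0,0],
    [0,0,0],
    [0,0,0]
  ]
}}

```text
time: 20.52
tool_pos: [0.5241, 0.1554, 0.0446]
tool_rot: [-3.14, 0.004, -2.842]
contact_force: [3.2, -3.8, 7.0]
opening: 0.0149
grip_force: 50.0
```

{"op": "arm_command", "data": {
  "fingers": [1,1,1,1,1,1,1,1],
  "travel": [
    [0,0.0003,0.0013],
    [0,0.0005,0.0026],
    [0,0.0007,0.0039],
    [0,0.0009,0.0052],
    [0,0.0011,0.0065],
    [0,0.0013,0.0078],
    [0,0.0014,0.0091],
    [0,0.0015,0.0104]
  ],
  "dr": [
    [0,0,0],
    [0,0,0],
    [0,0,0],
    [0,0,0],
    [0,0,0],
    [0,0,0],
    [0,0,0],
    [0,0,0]
  ],
  "squeeze": 58
}}

```text
time: 21.18
tool_pos: [0.5237, 0.1568, 0.0343]
tool_rot: [-3.14, 0.004, -2.842]
contact_force: [2.1, -2.7, 8.0]
opening: 0.0148
grip_force: 58.0
```

{"op": "arm_command", "data": {
  "fingers": [1,1,1,1,1,1,1,1],
  "travel": [
    [0,0.0001,0.001],
    [0,0.0002,0.002],
    [0,0.0003,0.003],
    [0,0.0004,0.004],
    [0,0.0005,0.005],
    [0,0.0006,0.006],
    [0,0.0007,0.007],
    [0,0.0008,0.008]
  ],
  "dr": [
    [0,0,0],
    [0,0,0],
    [0,0,0],
    [0,0,0],
    [0,0,0],
    [0,0,0],
    [0,0,0],
    [0,0,0]
  ]
}}

```text
time: 21.85
tool_pos: [0.5235, 0.1574, 0.0268]
tool_rot: [-3.14, 0.005, -2.842]
contact_force: [1.2, -4.7, 11.1]
opening: 0.0144
grip_force: 58.0
```

{"op": "arm_command", "data": {
  "fingers": [1,1,1,1,1,1,1,1],
  "travel": [
    [0,0.0001,0.001],
    [0,0.0001,0.002],
    [0,0.0002,0.003],
    [0,0.0002,0.004],
    [0,0.0002,0.005],
    [0,0.0002,0.006],
    [0,0.0002,0.007],
    [0,0.0002,0.008]
  ],
  "dr": [
    [0,0,0],
    [0,0,0],
    [0,0,0],
    [0,0,0],
    [0,0,0],
    [0,0,0],
    [0,0,0],
    [0,0,0]
  ]
}}

```text
time: 22.52
tool_pos: [0.5234, 0.1579, 0.0189]
tool_rot: [-3.14, 0.005, -2.842]
contact_force: [0.9, -2.5, 13.6]
opening: 0.0145
grip_force: 58.0
```

{"op": "arm_command", "data": {
  "fingers": [1,1,1,1,1,1,1,1],
  "travel": [
    [0,0,0.0007],
    [0,0,0.0014],
    [0,0,0.002],
    [0,0,0.0027],
    [0,0,0.0034],
    [0,0,0.004],
    [0,0,0.004],
    [0,0,0.004]
  ],
  "dr": [
    [0,0,0],
    [0,0,0],
    [0,0,0],
    [0,0,0],
    [0,0,0],
    [0,0,0],
    [0,0,0],
    [0,0,0]
  ]
}}

```text
time: 23.18
tool_pos: [0.5234, 0.1579, 0.0147]
tool_rot: [-3.14, 0.004, -2.842]
contact_force: [1.2, -3.1, 10.9]
opening: 0.0145
grip_force: 58.0
```

```bash
cat > chk.py <<'E'
from h import *
import sys
w=snap('wrist','w'+sys.argv[1]);C=cloud(w);h=cv2.cvtColor(w['color'],cv2.COLOR_BGR2HSV);s=observe()
print(s['tool_pos'],s['contact_force'],s['opening'],s['grip_force'],s['time'])
f=np.array([-.294,.956,0]);g=np.array([.956,.294,0]);D=C-np.array([.5466,.0768,0]);F=D@f;Y=D@g;Z=C[...,2]
k=(abs(Y)<.05)&(F>.06)&(F<.11)&(h[...,2]<90)&(Z>.04)&(Z<.1)&(abs(Y)>.015);print('bar',k.sum(),np.percentile(F[k],[5,50,95]),np.percentile(Z[k],[50,95,99]))
b=(h[...,0]>100)&(h[...,0]<125)&(h[...,1]>120)&(abs(abs(Y)-.053)<.012)&(F>-.09)&(F<.1)&(Z>.055)
print('arms',b.sum(),np.polyfit(F[b],Z[b],1))
k=(abs(Y)<.045)&(abs(F)<.012)&(Z>.055)&(Z<.1);print('pressbar top',k.sum(),np.percentile(Z[k],[50,95]) if k.sum() else '')
E
python3 chk.py 10
```

```text
[0.52341585 0.15790727 0.01478565] [ 1.82324832 -4.39746059 11.90545179] 0.014537279612893831 57.99964785575867 23.2333
bar 3377 [0.07748016 0.08439129 0.09160916] [0.0707313  0.07242055 0.0730072 ]
arms 4791 [0.02369033 0.06812246]
pressbar top 4394 [0.06910454 0.07092126]
```

{"op": "arm_command", "data": {
  "fingers": [1,1,1,1,1,1,1,1],
  "travel": [
    [0,0,0.0005],
    [0,0,0.001],
    [0,0,0.0015],
    [0,0,0.002],
    [0,0,0.0025],
    [0,0,0.003],
    [0,0,0.003],
    [0,0,0.003]
  ],
  "dr": [
    [0,0,0],
    [0,0,0],
    [0,0,0],
    [0,0,0],
    [0,0,0],
    [0,0,0],
    [0,0,0],
    [0,0,0]
  ]
}}

```text
time: 23.9
tool_pos: [0.5235, 0.1579, 0.013]
tool_rot: [-3.14, 0.005, -2.842]
contact_force: [-2.4, -4.4, 22.8]
opening: 0.0149
grip_force: 58.0
```

```bash
python3 chk.py 11
```

```text
[0.52347388 0.157932   0.01301462] [-2.99599086 -5.20122441 23.18627301] 0.014551753345746815 58.00151288509369 23.95
bar 3389 [0.07747277 0.08439192 0.09159236] [0.06929182 0.07096372 0.07138383]
arms 4810 [0.01243967 0.0675461 ]
pressbar top 4427 [0.06834619 0.07025001]
```

The force has risen to 23 N and the bar top is at 0.071, so the lever is on its stop. I'll push slightly more and hold for over 3 s.

{"op": "arm_command", "data": {
  "fingers": [1,1,1,1,1,1,1,1],
  "travel": [
    [0,0,0.0005],
    [0,0,0.001],
    [0,0,0.001],
    [0,0,0.001],
    [0,0,0.001],
    [0,0,0.001],
    [0,0,0.001],
    [0,0,0.001]
  ],
  "dr": [
    [0,0,0],
    [0,0,0],
    [0,0,0],
    [0,0,0],
    [0,0,0],
    [0,0,0],
    [0,0,0],
    [0,0,0]
  ]
}}

```text
time: 24.62
tool_pos: [0.5235, 0.1579, 0.0128]
tool_rot: [-3.14, 0.006, -2.842]
contact_force: [-4.7, -5.2, 29.3]
opening: 0.0146
grip_force: 58.0
```

{"op": "arm_command", "data": {
  "fingers": [1,1,1,1,1,1,1,1],
  "travel": [
    [0,0,0],
    [0,0,0],
    [0,0,0],
    [0,0,0],
    [0,0,0],
    [0,0,0],
    [0,0,0],
    [0,0,0]
  ],
  "dr": [
    [0,0,0],
    [0,0,0],
    [0,0,0],
    [0,0,0],
    [0,0,0],
    [0,0,0],
    [0,0,0],
    [0,0,0]
  ]
}}

```text
time: 25.28
tool_pos: [0.5236, 0.1579, 0.0128]
tool_rot: [-3.14, 0.006, -2.842]
contact_force: [-4.7, -5.6, 28.8]
opening: 0.0143
grip_force: 58.0
```

{"op": "arm_command", "data": {
  "fingers": [1,1,1,1,1,1,1,1],
  "travel": [
    [0,0,0],
    [0,0,0],
    [0,0,0],
    [0,0,0],
    [0,0,0],
    [0,0,0],
    [0,0,0],
    [0,0,0]
  ],
  "dr": [
    [0,0,0],
    [0,0,0],
    [0,0,0],
    [0,0,0],
    [0,0,0],
    [0,0,0],
    [0,0,0],
    [0,0,0]
  ]
}}

```text
time: 25.95
tool_pos: [0.5235, 0.1579, 0.0128]
tool_rot: [-3.14, 0.006, -2.842]
contact_force: [-4.5, -5.5, 29.2]
opening: 0.0145
grip_force: 58.0
```

{"op": "arm_command", "data": {
  "fingers": [1,1,1,1,1,1,1,1],
  "travel": [
    [0,0,0],
    [0,0,0],
    [0,0,0],
    [0,0,0],
    [0,0,0],
    [0,0,0],
    [0,0,0],
    [0,0,0]
  ],
  "dr": [
    [0,0,0],
    [0,0,0],
    [0,0,0],
    [0,0,0],
    [0,0,0],
    [0,0,0],
    [0,0,0],
    [0,0,0]
  ]
}}

```text
time: 26.62
tool_pos: [0.5235, 0.158, 0.0128]
tool_rot: [-3.14, 0.006, -2.842]
contact_force: [-5.1, -4.9, 29.3]
opening: 0.0144
grip_force: 58.0
```

{"op": "arm_command", "data": {
  "fingers": [1,1,1,1,1,1,1,1],
  "travel": [
    [0,0,0],
    [0,0,0],
    [0,0,0],
    [0,0,0],
    [0,0,0],
    [0,0,0],
    [0,0,0],
    [0,0,0]
  ],
  "dr": [
    [0,0,0],
    [0,0,0],
    [0,0,0],
    [0,0,0],
    [0,0,0],
    [0,0,0],
    [0,0,0],
    [0,0,0]
  ]
}}

```text
time: 27.28
tool_pos: [0.5235, 0.1579, 0.0128]
tool_rot: [-3.14, 0.006, -2.842]
contact_force: [-4.9, -5.9, 29.3]
opening: 0.0143
grip_force: 58.0
```

{"op": "arm_command", "data": {
  "fingers": [1,1,1,1,1,1,1,1],
  "travel": [
    [0,0,0],
    [0,0,0],
    [0,0,0],
    [0,0,0],
    [0,0,0],
    [0,0,0],
    [0,0,0],
    [0,0,0]
  ],
  "dr": [
    [0,0,0],
    [0,0,0],
    [0,0,0],
    [0,0,0],
    [0,0,0],
    [0,0,0],
    [0,0,0],
    [0,0,0]
  ]
}}

```text
time: 27.95
tool_pos: [0.5235, 0.1579, 0.0128]
tool_rot: [-3.14, 0.006, -2.842]
contact_force: [-4.7, -5.8, 29.6]
opening: 0.0146
grip_force: 58.0
```

```bash
python3 chk.py 12
python3 - <<'E'
from h import *
cv2.imwrite('pics/w12.png',load('w12')['color'])
E
```

```text
[0.52356105 0.15793352 0.0128261 ] [-4.66994827 -5.74301037 29.63042493] 0.014513904531988172 58.00282895565033 28.0
bar 3385 [0.07746779 0.08439208 0.09159267] [0.06913205 0.07077366 0.07119098]
arms 4778 [0.00873788 0.06760663]
pressbar top 4438 [0.06829904 0.07017163]
```

View pics/w12.png

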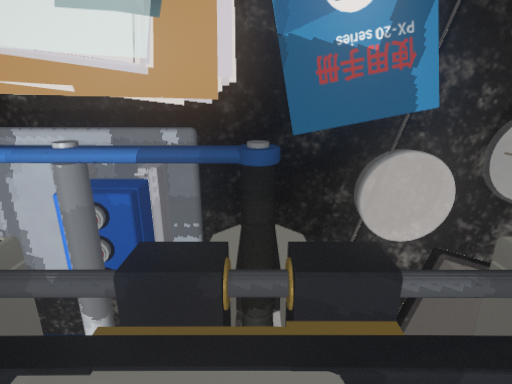

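The lever is level with the press bar at (85,235) across the vials, and the petri dish at (405,195) is untouched. It has been held at the stop for about 4 s, so I'm handing in.

```bash
python3 -c "
from cell import *
print(hand_in())"
```

```text
the job is handed in; nothing more can be done
None
```

The carrier sits flat in the press pocket, and the lever was brought down slowly to its stop, held there about 4 s and handed in at 28 s with the gripper still holding it; plunger travel was judged only from the lever and press bar being fully down, and the first grip closed on the outer vials and lifted the carrier by them before I set it back and regripped the block.

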